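# Grade check of a returned rod in the bar tester

### The arm

A 7-joint arm with a two-finger parallel gripper is mounted at the origin on the work surface. World frame = base frame: x ahead of the robot, y to its left, z up, the work surface at z = 0. Lengths are in m, angles in rad, forces in N, time in s.
With the tool pointing down it reaches from about 0.4 to 0.9 m from the base axis. Payload 5.5 kg.
Tool frame: the origin (TCP) lies between the finger pads; the fingertips stand robot.tip_extent ahead of it and the grasp point (between the pads) is the TCP (robot.tip_extent is the distance from the TCP to the fingertips, in m); x points along the fingers, z is the direction in which the jaws open and shut, and the axes are right-handed (so a half turn about x gives the same grasp; the last joint's range is limited). The gripper opens to 85 mm and grips with 20 to 120 N. Pads are 22 mm wide; open, the fingers measure 114 mm over their backs; the gripper's body (76 mm by 85 mm) begins 54 mm behind the grasp point. The pads swing forward as they close: fully open they stand 13 mm farther back than shut.
Start: joints at [0.263, 0.501, -0.427, 1.55, 0.221, 1.138, -0.21], TCP at [0.65, 0, 0.25] pointing down, gripper open.
Joint ranges: [-2.88, 2.88], [-0.31, 2.03], [-1.54, 1.56], [0.2, 2.42], [-1.41, 4.55], [0.19, 2.02], [-2.57, 2.57]. Speed limits (rad/s): [2.57, 2.57, 3.14, 3.14, 3.14, 3.14, 3.14].

### API

Orientations are given as [roll, pitch, yaw] about the fixed x, y, z axes, in that order (R = Rz(yaw) Ry(pitch) Rx(roll)).
In Python, from bench import robot gives the robot as it stands. The module is installed in compiled form; this text tells all that it offers.
- The arm moves only by the tool apply_moves, never from a script. Its argument "targets" is a list of rows, each a list of 5 numbers: the shift along the tool's x, y, z in cm, then the turn about the tool's x in degrees, then the opening, from -1 (shut) to 1 (fully open). In form: [[dx, dy, dz, spin, hand], ...]. A call has exactly 5 rows; each row shifts and turns the commanded pose from where the row before left it, along the tool's axes as they then stand; what a row does not reach is not made up. A row lasts 1/10 s, in which the tool goes at most 50 mm and 8.59 degrees, less where a joint would pass 70% of its speed; a pose out of reach is approached as far as the arm can. A call is refused whole if a number of a shift passes 5 or a number of a turn 8.59, either way. A call with a gripper value outside its range is refused whole. The fingers move at their own pace and stop on an object; the grip force is fixed at half the most. Time passes only in rows, so rows that do not move let the fingers close, or fill a call up. It gives the time, the measured TCP pose, the force and the opening at its end, in the units of the state.
- robot.read_state(): the state, without advancing time (a new reading comes with each control period).
- robot.capture(name): name is "scene" or "side" or "wrist"; returns a dict with "pixels" (400x640x3 uint8, blue, green, red), "range_z" (400x640 float32, m along the optical axis (not along the pixel's ray), 0 where there is no reading), "intrinsics" (3x3 intrinsics, pixels), "eye" and "attitude" of the camera in the world. Camera axes: x right, y down, z forward; pixel columns grow to the right and rows downward; lengths in m; the calibration is good to about 2 mm. A picture is of the moment at which its call begins.
- robot.sign_off(): hands the job in, once; it reports no verdict.
The state is a dict: "time": time; "joint_pos": joint angles; "qvel": joint speeds; "tau": joint torques, N m; "tcp_pos": TCP position; "tool_rot": TCP orientation; "wrist_force": force on the tool from outside, world axes, zero at the start; "torque": the same for the moment, N m; "grip_width": opening from 0.0 (shut) to 1.0 (fully open).
Only numpy, scipy, OpenCV 4.12 (cv2) and the standard library are available. Lean on these libraries where they do the work, as an engineer would, in place of code of your own. Each camera call takes 0.05 s, during which the arm holds its last target.

### The job

Check the longest of the three steel rods in the wooden stand with the bar tester. With the tester's coil still empty, press its three keys fully down one at a time in order from left to right as seen from the robot (power, null, start), letting each come up before the next; then take the longest rod from the stand, lower it upright through the upper guide, the coil and the lower guide without forcing it, until its lower end sticks out about 15 mm below the lower guide, clear of the tester's base plate. Finish while still holding the rod there, still, in the gripper for the reading; leave the other two rods in the stand and everything else on the counter where it is.

Things in the scene. Friction and masses are not known exactly. Their poses are not given: they have to be found in the camera images.
- tester: fixed instrument on a 200 x 360 x 8 mm base plate. Origin: centre of its underside, on the counter; x to its back, y to its left, z up. Right half (y -0.09): console, key panel 57 mm high in front, from x = +0.015 back a display and handle up to 125 mm. Left half (axis x 0, y +0.09): coil head 112 mm across, two plates on four pillars with a copper coil (24 mm bore) between, screw heads to 126 mm
- upper_guide (a point): centre of the mouth of the upper guide bushing, 131 mm above the counter, the highest point of the coil head. The mouth is a funnel about 25 mm wide, narrowing over 10 mm to a round bore of 15 mm that ends 28 mm below this point. Axes as the tester's
- lower_guide (a point): centre of the underside of the lower guide bushing, 40 mm above the counter, 91.5 mm straight below upper_guide. Same 15 mm bore, 16 mm long, below an 8 mm high funnel whose mouth is 24 mm above this point. The base plate's top face is 32 mm below this point. Axes as the tester's
- key_power (a joint): round push key, 24 mm across in a 40 mm steel collar, on the tester's key panel: the left one (power) of the three in a row, seen from the robot (45 mm apart along the tester's y). Joint value: 0 up, 0.006 m fully down; springy, about 4 N to bottom out, returns by itself; pressed beyond 0.0045
- key_null (a joint): round push key, 24 mm across in a 40 mm steel collar, on the tester's key panel: the middle one (null, which balances the empty coil) of the three in a row, seen from the robot (45 mm apart along the tester's y). Joint value: 0 up, 0.006 m fully down; springy, about 4 N to bottom out, returns by itself; pressed beyond 0.0045
- key_start (a joint): round push key, 24 mm across in a 40 mm steel collar, on the tester's key panel: the right one (start) of the three in a row, seen from the robot (45 mm apart along the tester's y). Joint value: 0 up, 0.006 m fully down; springy, about 4 N to bottom out, returns by itself; pressed beyond 0.0045
- key_power_top (a point): centre of the top face of the power (left) key, 75 mm above the counter when up; press it straight down
- key_null_top (a point): centre of the top face of the null (middle) key, 75 mm above the counter when up; press it straight down
- key_start_top (a point): centre of the top face of the start (right) key, 75 mm above the counter when up; press it straight down
- stand: fixed wooden block 75 x 215 x 55 mm with three upright blind holes of 14 mm in a row along its y, 70 mm apart, 45 mm deep (floor 10 mm above the counter). Origin: centre of the underside. Any rod may stand in any hole
- rod_long: the longest rod, the one to test: plain round steel bar 12 mm across, 180 mm long, about 0.16 kg, loose, upright in the stand, its top 190 mm above the counter. Origin: centre of its lower end; z runs up along it. Take it within 40 mm of its top end, so that the fingers end above the upper guide
- rod_foot (a point): centre of the lower end of the longest rod (slightly chamfered)
- rod_top (a point): centre of the upper end of the longest rod, 180 mm from the foot
- rod_mid: the middle rod, 12 mm across, 150 mm long, same steel, standing in the stand; leave it there. Origin: centre of its lower end
- rod_short: the shortest rod, 12 mm across, 120 mm long, same steel, standing in the stand; leave it there. Origin: centre of its lower end
- calliper: bystander: a digital calliper lying on the counter between the robot and the stand, 235 mm long, 15 mm high; leave it
- jar: bystander: a small screw-top jar, 54 mm across, 70 mm high, behind the stand; leave it
- screwdriver: bystander: a screwdriver lying between the robot and the tester, 190 mm long; leave it
- spool: bystander: a wire spool standing on end, 70 mm across, 55 mm high, on the far part of the counter; leave it
- carton: bystander: a small closed cardboard carton 85 x 120 x 50 mm, on the far part of the counter; leave it
- bell: bystander: a counter bell, 80 mm across, 55 mm high, on the far part of the counter; leave it
- tape_roll: bystander: a roll of packing tape lying flat, 96 mm across, 24 mm high, on the far part of the counter; leave it

How it is judged:
On the way, in this order (a step that is already met when the one before it is completed fails the run):
1. power key pressed fully down, alone, the coil empty (value of joint key_power above 0.0045 m and value of joint each of key_null, key_start below 0.002 m and horizontal distance between rod_foot and upper_guide above 0.05 m), for 0.05 s.
2. null key pressed fully down, alone, the coil empty (value of joint key_null above 0.0045 m and value of joint each of key_power, key_start below 0.002 m and horizontal distance between rod_foot and upper_guide above 0.05 m), for 0.05 s.
3. start key pressed fully down, alone, the coil empty (value of joint key_start above 0.0045 m and value of joint each of key_power, key_null below 0.002 m and horizontal distance between rod_foot and upper_guide above 0.05 m), for 0.05 s.
4. the longest rod drawn up out of the stand in the gripper (contact force between the fingers and rod_long above 2 N and height (world z) of rod_foot above 0.058 m and horizontal distance between rod_foot and upper_guide above 0.05 m), for 0.05 s.
5. its lower end is inside the upper guide or the coil, not yet in the lower guide (contact force between the fingers and rod_long above 2 N and z of rod_foot in the frame of upper_guide between -0.07 and -0.012 m and horizontal distance between rod_foot and upper_guide below 0.01 m), for 0.05 s.
At the end, for the whole second after the job is handed in: Longest rod gripped (over 2 N), still (under 10 mm/s), upright within 0.08 rad, through both guides: its lower end 6 to 27 mm below the lower guide, within 6 mm of the axis, off the base plate; fingers off the tester, keys up, the other rods standing in the stand (contact force between the fingers and rod_long above 2 N and z of rod_foot in the frame of lower_guide between -0.027 and -0.006 m and horizontal distance between rod_foot and lower_guide below 0.006 m and angle between rod_long's own z axis and vertical below 0.08 rad and linear speed of rod_long below 0.01 m/s and contact force between the fingers and tester below 0.5 N and value of joint each of key_power, key_null, key_start below 0.002 m and height (world z) of each of rod_mid, rod_short below 0.02 m and angle between each of rod_mid, rod_short's own z axis and vertical below 0.12 rad); the arm keeps its last pose, push and grip.
It fails at once if two keys down at the same time (value of joint each of key_power, key_null above 0.003 m or value of joint each of key_power, key_start above 0.003 m or value of joint each of key_null, key_start above 0.003 m).
It fails at once if the rod forced against the tester (over 30 N) (contact force between rod_long and tester above 30 N).
It fails at once if another rod taken or knocked (moved over 20 mm) (distance of any of rod_mid, rod_short from where it was at the start of the episode above 0.02 m).
It fails at once if something else on the counter moved over 30 mm (distance of any of calliper, jar, screwdriver, spool, carton, bell, tape_roll from where it was at the start of the episode above 0.03 m).
It also fails if it takes over 72 s, if anything falls off the work surface, if the arm or the gripper's body presses on something with over 40 N, if the wrist force passes 120 N, or if a joint passes its speed limit or range.

## Working session

There is one attempt and no reset: what is moved stays moved. The work goes in short steps, Python scripts to look and compute and a tool call to move; the robot and the scene stay as the last step left them, time stands still between calls to the robot, and variables do not carry over. Pictures are saved under pics/ and viewed, and the job is handed in when it is done.

Besides the shell and the picture viewer there is one more tool, called as name([rows], argument=value, ...), one row to a line, values as JSON. apply_moves: Moves the arm, as the interface text tells. Its arguments: {"type":"object","properties":{"targets":{"type":"array"}},"required":["targets"]}

```bash
ls; mkdir -p pics
cat > h.py <<'E'
import numpy as np, cv2
from bench import robot
def cap(n,f=None):
    c=robot.capture(n)
    np.savez(''+n+'.npz',**{k:np.asarray(c[k]) for k in c})
    if f: cv2.imwrite('pics/'+f+'.png',c['pixels'])
    return c
def load(n): return dict(np.load(''+n+'.npz'))
def pt(c,u,v,z=None):
    K=c['intrinsics']; 
    if z is None: z=c['range_z'][int(v),int(u)]
    p=np.array([(u-K[0,2])/K[0,0]*z,(v-K[1,2])/K[1,1]*z,z])
    return c['attitude']@p+c['eye']
E
python3 - <<'E'
from h import *
for n in ['scene','side','wrist']:
    c=cap(n,n+'0'); print(n,c['eye'],c['attitude'],c['intrinsics'][0])
print(robot.read_state(), robot.tip_extent)
E
```

```text
pics
scene [1.03165608 0.79040848 0.78903707] [-2.19379577  0.00484726  2.62615588] [475.94996973   0.         322.61334515]
side [0.02814366 0.71868886 0.93003767] [-2.29045169  0.00528016 -2.49508042] [503.96400346   0.         321.6317212 ]
wrist [0.64965492 0.08142601 0.37405033] [ 2.82037174e+00  1.64776351e-03 -1.60411271e-04] [307.67712478   0.         328.05520518]
{'time': 0.15, 'joint_pos': array([ 0.26325516,  0.50166533, -0.42681596,  1.55118239,  0.22083307,
        1.13832328, -0.21030115]), 'qvel': array([ 0.00063739, -0.00253246, -0.00107338, -0.00264787,  0.00047145,
        0.00071783,  0.00060345]), 'tau': array([-7.84630305e-03, -5.70037007e+01, -5.82563952e+00, -2.81283009e+01,
        1.07005105e-02,  7.80367671e-03, -3.10690336e-05]), 'tcp_pos': array([ 6.49499322e-01, -8.82050626e-05,  2.49487319e-01]), 'tool_rot': array([3.12432514, 1.56927226, 3.12430601]), 'wrist_force': array([ 0.16944136, -0.79294079,  0.11871876]), 'torque': array([ 0.00274632, -0.04189417,  0.00108507]), 'grip_width': 1.0001728996695571} 0.019
```

```bash
python3 - <<'E'
s=open('h.py').read()
s=s.replace("c['attitude']@p","Rm(c['attitude'])@p").replace("def cap","from scipy.spatial.transform import Rotation as Ro\ndef Rm(a): return Ro.from_euler('xyz',a).as_matrix()\ndef cap",1)
open('h.py','w').write(s)
E
python3 -c "
from h import *
s=robot.read_state();print(Rm(s['tool_rot']).round(3))
for n in ['scene','side','wrist']: print(Rm(load(n)['attitude']).round(2))"
```

```text
[[-0.002  0.     1.   ]
 [ 0.     1.    -0.   ]
 [-1.     0.    -0.002]]
[[-0.87  0.29 -0.4 ]
 [ 0.49  0.51 -0.71]
 [-0.   -0.81 -0.58]]
[[-0.8  -0.39  0.46]
 [-0.6   0.53 -0.6 ]
 [-0.01 -0.75 -0.66]]
[[ 1.    0.   -0.  ]
 [-0.   -0.95 -0.32]
 [-0.    0.32 -0.95]]
```

View pics/scene0.png

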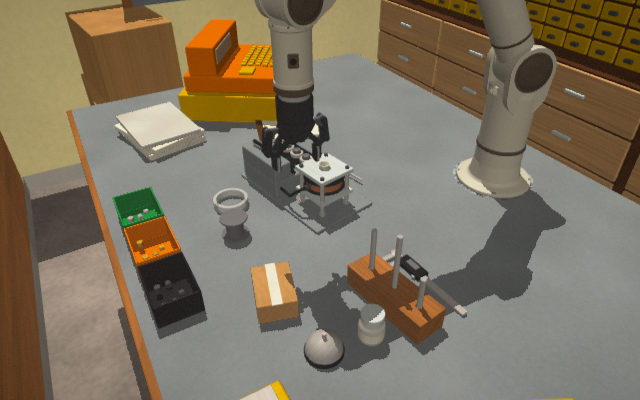

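View pics/side0.png

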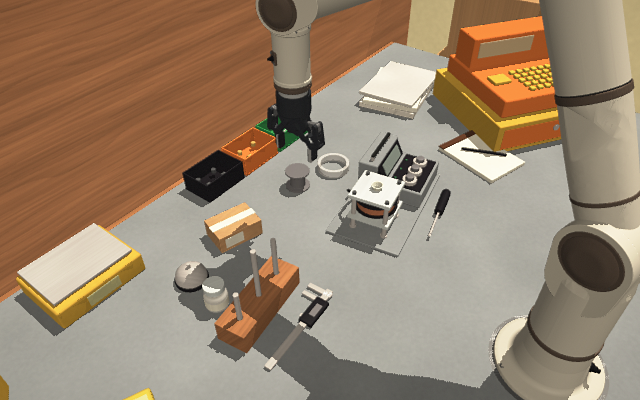

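View pics/wrist0.png

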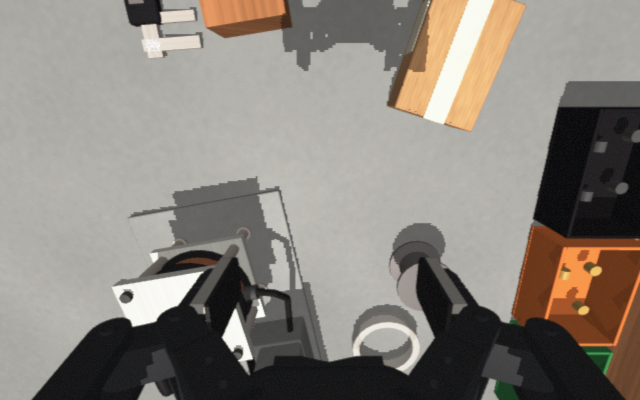

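Run:
```python
from h import *
c=load('side')['pixels']
a=c[130:260,310:460]; cv2.imwrite('pics/sA.png',cv2.resize(a,None,fx=5,fy=4.6,interpolation=cv2.INTER_CUBIC)[:598])
a=c[225:355,200:350]; cv2.imwrite('pics/sB.png',cv2.resize(a,None,fx=5,fy=4.6,interpolation=cv2.INTER_CUBIC)[:598])
c=load('scene')['pixels']
a=c[215:345,330:480]; cv2.imwrite('pics/sC.png',cv2.resize(a,None,fx=5,fy=4.6,interpolation=cv2.INTER_CUBIC)[:598])
```

```text
(no output)
```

View pics/sA.png

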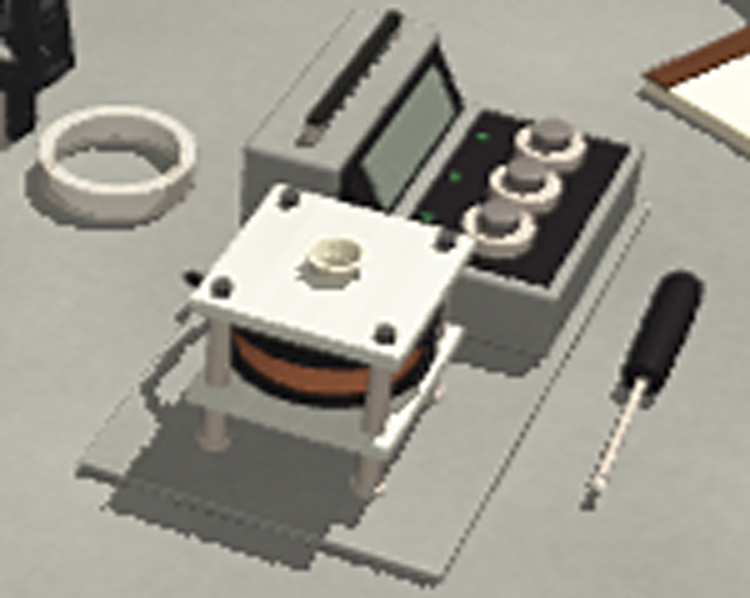

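View pics/sB.png

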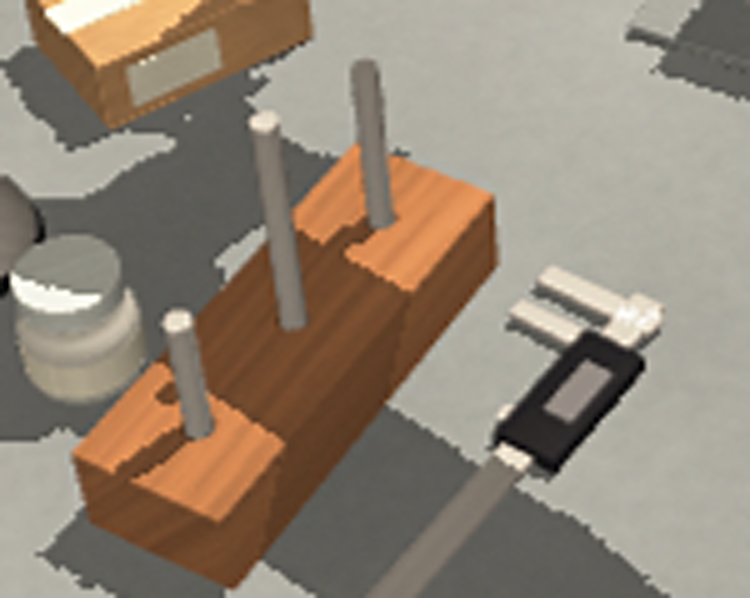

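View pics/sC.png

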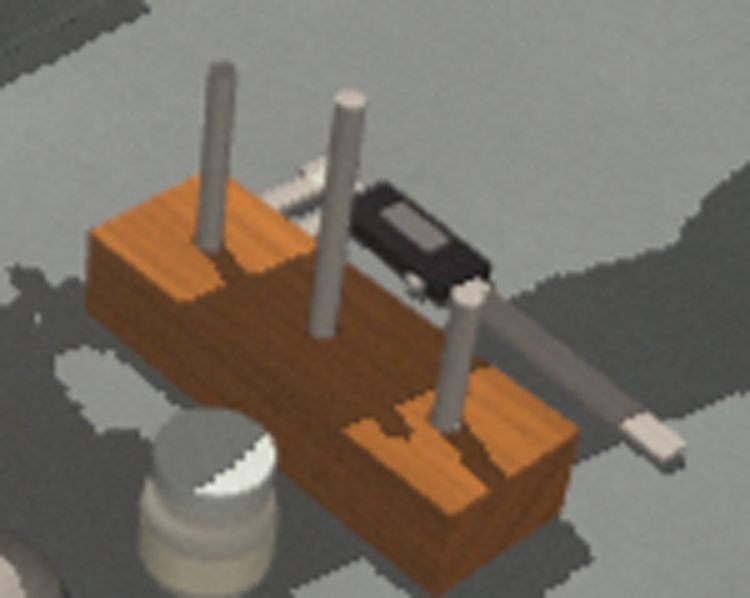

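```bash
cat >> h.py <<'E'
def onz(c,u,v,z):
    K=c['intrinsics']; d=Rm(c['attitude'])@np.array([(u-K[0,2])/K[0,0],(v-K[1,2])/K[1,1],1.])
    t=(z-c['eye'][2])/d[2]; return c['eye']+t*d
def proj(c,p):
    q=Rm(c['attitude']).T@(np.asarray(p)-c['eye']); q=c['intrinsics']@q; return q[:2]/q[2]
E
python3 - <<'E'
from h import *
c=load('side')
def A(x,y,z,n): print(n,onz(c,310+x/5-.5,130+y/4.6-.5,z).round(4), pt(c,310+x/5,130+y/4.6).round(4))
def B(x,y,z,n): print(n,onz(c,200+x/5-.5,225+y/4.6-.5,z).round(4), pt(c,200+x/5,225+y/4.6).round(4))
A(497,217,.075,'power');A(527,173,.075,'null');A(555,133,.075,'start');A(333,253,.131,'ug')
A(80,470,.008,'bl');A(437,580,.008,'fl');A(650,208,.008,'fr')
B(265,122,.19,'long');B(365,67,.16,'mid');B(180,320,.13,'short')
B(291,325,.055,'longbase');B(380,222,.055,'midb');B(202,433,.055,'shortb')
for p in [(75,455),(218,520),(495,197),(360,148)]: B(*p,.055,'stand')
c=load('scene')
def C(x,y,z,n): print(n,onz(c,330+x/5-.5,215+y/4.6-.5,z).round(4), pt(c,330+x/5,215+y/4.6).round(4))
C(350,99,.19,'long');C(222,67,.16,'mid');C(470,292,.13,'short')
C(323,335,.055,'longbase')
E
```

```text
power [ 0.4866 -0.2741  0.075 ] [ 0.4817 -0.267   0.0802]
null [ 0.4945 -0.3212  0.075 ] [ 0.4908 -0.3168  0.0776]
start [ 0.5016 -0.3662  0.075 ] [ 0.4986 -0.3635  0.0762]
ug [ 0.5065 -0.1331  0.131 ] [ 0.5106 -0.1433  0.1206]
bl [ 0.582  -0.0237  0.008 ] [ 0.5869 -0.0325 -0.0038]
fl [ 0.3914 -0.0621  0.008 ] [ 0.3911 -0.0647  0.0041]
fr [ 0.4552 -0.4135  0.008 ] [ 0.4586 -0.4275 -0.0044]
long [0.5568 0.2539 0.19  ] [0.5545 0.2549 0.1909]
mid [0.5678 0.1841 0.16  ] [0.5672 0.1833 0.1582]
short [0.5472 0.322  0.13  ] [0.5452 0.3225 0.1304]
longbase [0.5552 0.2581 0.055 ] [0.5533 0.2585 0.0551]
midb [0.5658 0.1872 0.055 ] [0.5643 0.1872 0.0543]
shortb [0.5435 0.3254 0.055 ] [0.5423 0.3252 0.0541]
stand [0.5772 0.3653 0.055 ] [0.577  0.3645 0.0525]
stand [0.5065 0.3544 0.055 ] [0.5053 0.3544 0.0544]
stand [0.5343 0.1434 0.055 ] [ 0.5648  0.1071 -0.0011]
stand [0.6054 0.1558 0.055 ] [0.5676 0.1913 0.1095]
long [0.5585 0.2508 0.19  ] [0.558  0.2518 0.1893]
mid [0.5672 0.1796 0.16  ] [0.5662 0.18   0.1585]
short [0.5462 0.319  0.13  ] [0.5467 0.3209 0.1306]
longbase [0.5615 0.2561 0.055 ] [0.5604 0.2565 0.0534]
```

apply_moves([
  [0, -4, -2, 0, -1],
  [0, -4, -2, 0, -1],
  [0, -4, -2, 0, -1],
  [0, -4, -2, 0, -1],
  [0, -4, -2, 0, -1],
])

```text
time: 0.65
tcp_pos: [0.5488, -0.2014, 0.2501]
tool_rot: [2.877, 1.57, 2.877]
wrist_force: [1.0, -0.8, 0.2]
grip_width: 0.14
```

apply_moves([
  [0, -4, -2, 0, -1],
  [0, -4, -2, 0, -1],
  [0, -4, -1, 0, -1],
  [0, -4, -1, 0, -1],
  [0, 0, 0, 0, -1],
])

```text
time: 1.15
tcp_pos: [0.4858, -0.368, 0.2497]
tool_rot: [-2.146, 1.567, -2.157]
wrist_force: [-1.2, -0.5, -1.0]
grip_width: -0.001
```

Run:
```python
from h import *
cap('wrist','w1');cap('side','s1'); s=robot.read_state(); print(s['time'],s['tcp_pos'],Rm(s['tool_rot']).round(3),s['grip_width'],s['wrist_force'])
```

```text
1.25 [ 0.48904777 -0.36109532  0.24972218] [[-0.001  0.003  1.   ]
 [ 0.001  1.    -0.003]
 [-1.     0.001 -0.001]] 0.00033415300697514633 [ 1.33446137  1.33788736 -0.45216346]
```

View pics/w1.png

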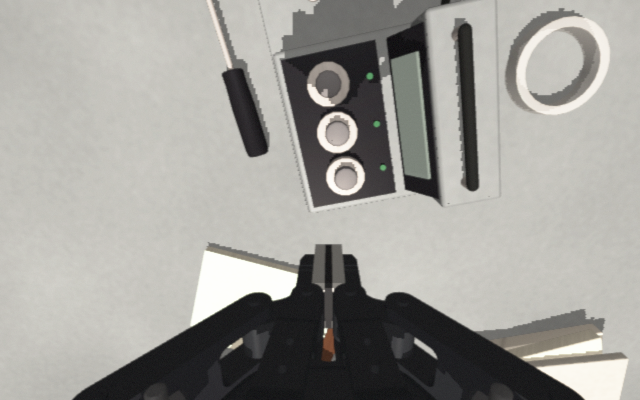

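View pics/s1.png

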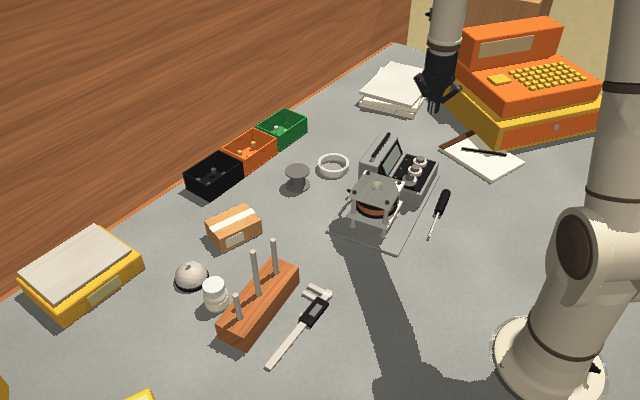

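Run:
```python
from h import *
c=load('wrist')['pixels']
a=c[50:210,260:420]; cv2.imwrite('pics/w1c.png',cv2.resize(a,None,fx=3.75,fy=3.75,interpolation=cv2.INTER_CUBIC))
```

```text
(no output)
```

View pics/w1c.png

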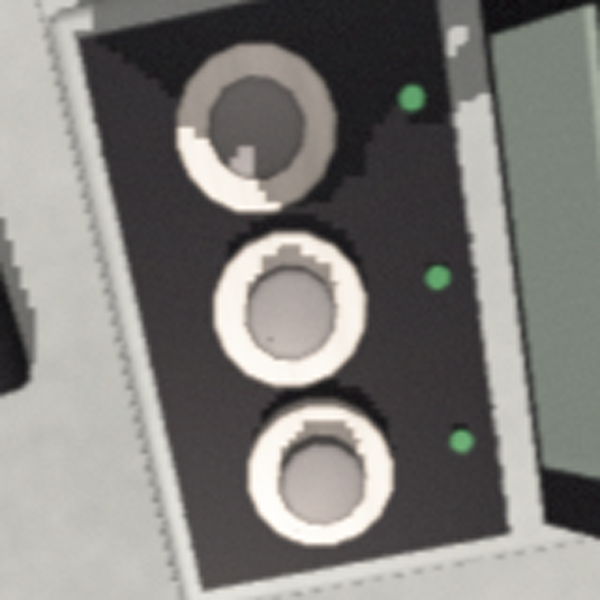

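Run:
```python
from h import *
c=load('wrist'); print(c['eye'],Rm(c['attitude']).round(3))
P=[]
for n,x,y in [('p',257,126),('n',291,313),('s',322,482)]:
    u,v=260+x/3.75-.5,50+y/3.75-.5
    P.append(onz(c,u,v,.075)); print(n,P[-1].round(4),pt(c,u,v).round(4))
d=P[2]-P[0]; print(np.linalg.norm(d), np.degrees(np.arctan2(d[0],-d[1])))
# collar heights
for x,y in [(195,160),(230,350),(265,500),(70,300)]: print(pt(c,260+x/3.75,50+y/3.75).round(4))
# fingertip
for v in (247,255,270): print(pt(c,328,v), pt(c,322,v),pt(c,336,v))
```

```text
[ 0.48700053 -0.28605713  0.37407434] [[ 1.    -0.01  -0.006]
 [-0.011 -0.948 -0.319]
 [-0.002  0.319 -0.948]]
p [ 0.4864 -0.2758  0.075 ] [ 0.4864 -0.276   0.0816]
n [ 0.4946 -0.3206  0.075 ] [ 0.4945 -0.3199  0.0813]
s [ 0.5029 -0.3652  0.075 ] [ 0.5026 -0.3638  0.0801]
0.09087595691245387 10.408198777988874
[ 0.4715 -0.2839  0.0721]
[ 0.4792 -0.331   0.0706]
[ 0.4881 -0.3715  0.0716]
[ 0.4269 -0.325   0.0008]
[ 0.48592119 -0.35607836  0.2398715 ] [ 0.48297292 -0.35661353  0.23879133] [ 0.48982024 -0.3563989   0.23932948]
[ 0.48592193 -0.35726377  0.24562092] [ 0.48313013 -0.3567719   0.24645978] [ 0.4896448  -0.35642114  0.2472052 ]
[ 0.48596888 -0.35617666  0.26044631] [ 0.48339555 -0.35687655  0.25927287] [ 0.48933342 -0.35569963  0.26127078]
```

apply_moves([
  [0, 4, 0, 0, -1],
  [0, 4, -0.2, 0, -1],
  [2, 0.6, -0.1, 0, -1],
  [4, 0, 0, 0, -1],
  [4, 0, 0, 0, -1],
])

```text
time: 1.75
tcp_pos: [0.4887, -0.2715, 0.1505]
tool_rot: [-0.257, 1.568, -0.253]
wrist_force: [-0.1, -0.9, 0.2]
grip_width: 0.003
```

apply_moves([
  [3, 0, 0, 0, -1],
  [1.5, 0, 0, 0, -1],
  [0.5, 0, 0, 0, -1],
  [0, 0, 0, 0, -1],
  [0, 0, 0, 0, -1],
])

```text
time: 2.25
tcp_pos: [0.4883, -0.2742, 0.1018]
tool_rot: [-0.448, 1.568, -0.447]
wrist_force: [-0.3, -0.9, 0.4]
grip_width: -0.001
```

Run:
```python
from h import *
cap('wrist','w2'); s=robot.read_state(); print(s['time'],s['tcp_pos'],s['wrist_force'])
c=cap('side'); cv2.imwrite('pics/s2.png',cv2.resize(c['pixels'][100:230,340:490],None,fx=5,fy=4.5,interpolation=cv2.INTER_CUBIC))
```

```text
2.3 [ 0.48832695 -0.27441963  0.1019674 ] [-0.2693762  -0.52110593 -0.0760169 ]
```

View pics/w2.png

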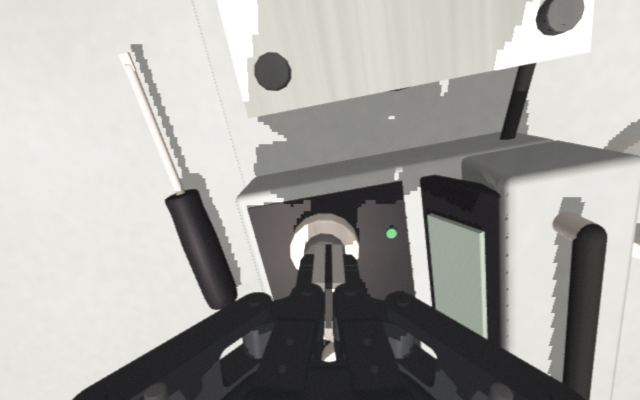

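View pics/s2.png

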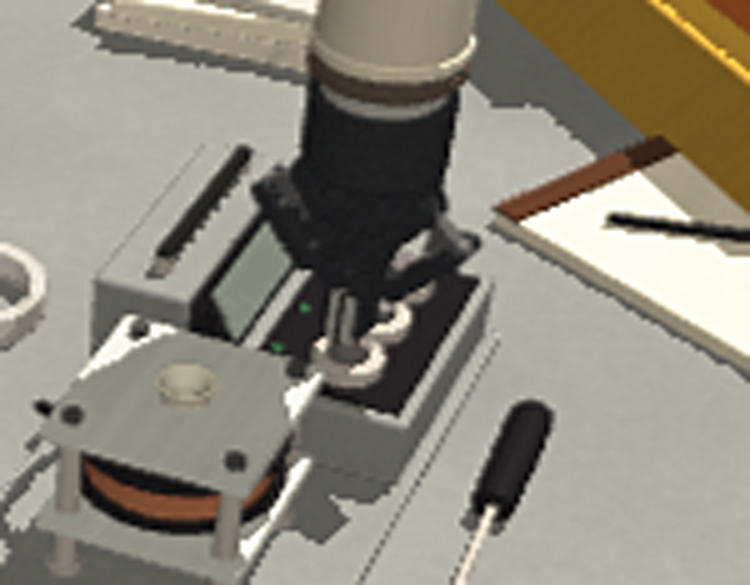

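apply_moves([
  [0.5, 0, -0.2, 0, -1],
  [0.4, 0, 0, 0, -1],
  [0.3, 0, 0, 0, -1],
  [0.2, 0, 0, 0, -1],
  [0, 0, 0, 0, -1],
])

```text
time: 2.85
tcp_pos: [0.4863, -0.2747, 0.0917]
tool_rot: [-1.087, 1.567, -1.087]
wrist_force: [-12.5, 4.8, 44.8]
grip_width: 0.002
```

Run:
```python
from h import *
cap('wrist','w3'); s=robot.read_state(); print(s['time'],s['tcp_pos'],s['wrist_force'])
```

```text
2.9 [ 0.48626569 -0.27471592  0.0917284 ] [-12.92425424   5.79096014  44.65581957]
```

View pics/w3.png

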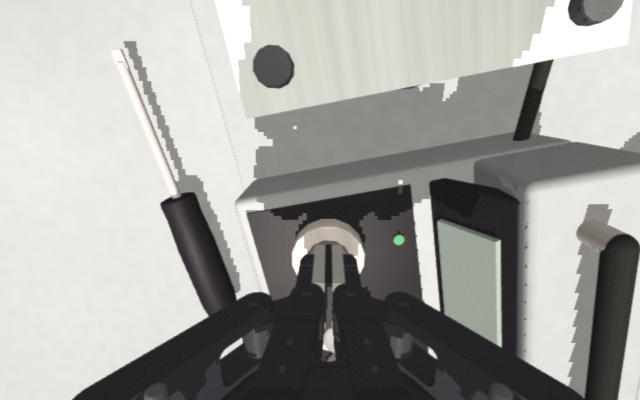

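Run:
```python
from h import *
c=cap('side'); cv2.imwrite('pics/s3.png',cv2.resize(c['pixels'][150:200,390:450],None,fx=12,fy=12,interpolation=cv2.INTER_CUBIC))
c=load('wrist'); cv2.imwrite('pics/w3c.png',cv2.resize(c['pixels'][180:300,270:390],None,fx=5,fy=5,interpolation=cv2.INTER_CUBIC))
```

```text
(no output)
```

View pics/s3.png

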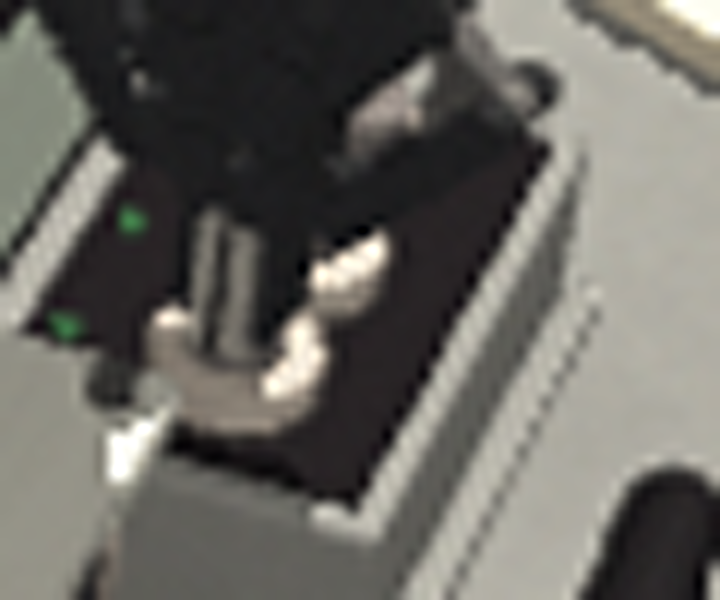

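View pics/w3c.png

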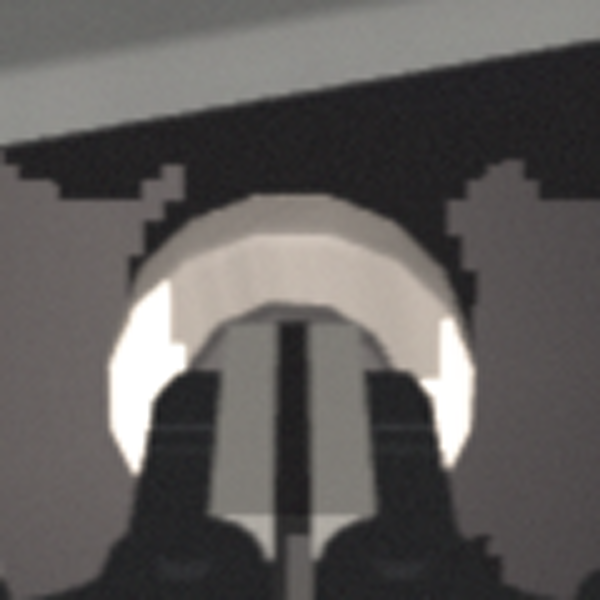

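apply_moves([
  [-0.4, 0, 0, 0, -1],
  [0, 0, 0, 0, -1],
  [0, 0, 0, 0, -1],
  [0, 0, 0, 0, -1],
  [0, 0, 0, 0, -1],
])

```text
time: 3.45
tcp_pos: [0.4861, -0.2747, 0.0924]
tool_rot: [-0.705, 1.568, -0.705]
wrist_force: [-2.3, 1.7, 16.1]
grip_width: 0.006
```

apply_moves([
  [-0.2, 0, 0, 0, -1],
  [0, 0, 0, 0, -1],
  [0, 0, 0, 0, -1],
  [0, 0, 0, 0, -1],
  [0, 0, 0, 0, -1],
])

```text
time: 3.95
tcp_pos: [0.4858, -0.2746, 0.0926]
tool_rot: [-0.495, 1.569, -0.495]
wrist_force: [1.6, -2.1, 5.0]
grip_width: -0.002
```

apply_moves([
  [-0.2, 0, 0, 0, -1],
  [0, 0, 0, 0, -1],
  [0, 0, 0, 0, -1],
  [0, 0, 0, 0, -1],
  [0, 0, 0, 0, -1],
])

```text
time: 4.45
tcp_pos: [0.4847, -0.2738, 0.0941]
tool_rot: [2.552, 1.57, 2.552]
wrist_force: [0.4, -0.2, 3.6]
grip_width: -0.001
```

apply_moves([
  [-0.2, 0, 0, 0, -1],
  [0, 0, 0, 0, -1],
  [0, 0, 0, 0, -1],
  [0, 0, 0, 0, -1],
  [0, 0, 0, 0, -1],
])

```text
time: 4.95
tcp_pos: [0.4846, -0.2737, 0.0961]
tool_rot: [2.565, 1.57, 2.565]
wrist_force: [-0.1, 0.8, 2.6]
grip_width: -0.003
```

apply_moves([
  [-0.4, 0, 0, 0, -1],
  [0, 0, 0, 0, -1],
  [0, 0, 0, 0, -1],
  [0, 0, 0, 0, -1],
  [0, 0, 0, 0, -1],
])

```text
time: 5.45
tcp_pos: [0.4847, -0.2739, 0.1001]
tool_rot: [2.594, 1.57, 2.594]
wrist_force: [0.7, -0.5, 0.0]
grip_width: 0.001
```

apply_moves([
  [-2, 0, 0, 0, -1],
  [0, -2.3, 0.5, 0, -1],
  [0, -2.3, 0.5, 0, -1],
  [1.5, 0, 0, 0, -1],
  [0.5, 0, 0, 0, -1],
])

```text
time: 5.95
tcp_pos: [0.4937, -0.3197, 0.0985]
tool_rot: [2.536, 1.568, 2.535]
wrist_force: [-0.3, 0.3, 1.2]
grip_width: 0.001
```

Run:
```python
from h import *
c=cap('wrist'); cv2.imwrite('pics/w4.png',cv2.resize(c['pixels'][160:320,230:430],None,fx=4,fy=3.75,interpolation=cv2.INTER_CUBIC)); s=robot.read_state(); print(s['time'],s['tcp_pos'],s['wrist_force'])
```

```text
6.0 [ 0.49353237 -0.31862043  0.09798134] [-0.08499762 -0.66082277  0.59662793]
```

View pics/w4.png

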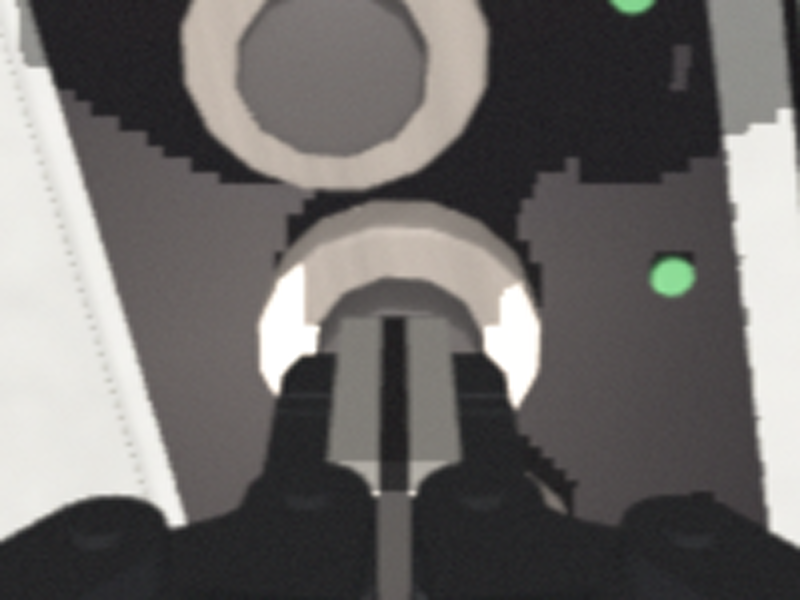

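apply_moves([
  [0.3, -0.1, 0.1, 0, -1],
  [0.3, 0, 0, 0, -1],
  [0.2, 0, 0, 0, -1],
  [0, 0, 0, 0, -1],
  [0, 0, 0, 0, -1],
])

```text
time: 6.5
tcp_pos: [0.4961, -0.3199, 0.0926]
tool_rot: [1.843, 1.57, 1.844]
wrist_force: [-2.0, 3.0, 5.9]
grip_width: 0.001
```

Run:
```python
from h import *
c=cap('wrist'); cv2.imwrite('pics/w5.png',cv2.resize(c['pixels'][160:320,230:430],None,fx=4,fy=3.75,interpolation=cv2.INTER_CUBIC)); s=robot.read_state(); print(s['time'],s['tcp_pos'],s['wrist_force'])
```

```text
6.55 [ 0.49613739 -0.31992477  0.09261739] [-1.76596294  3.60701927  4.96076519]
```

View pics/w5.png

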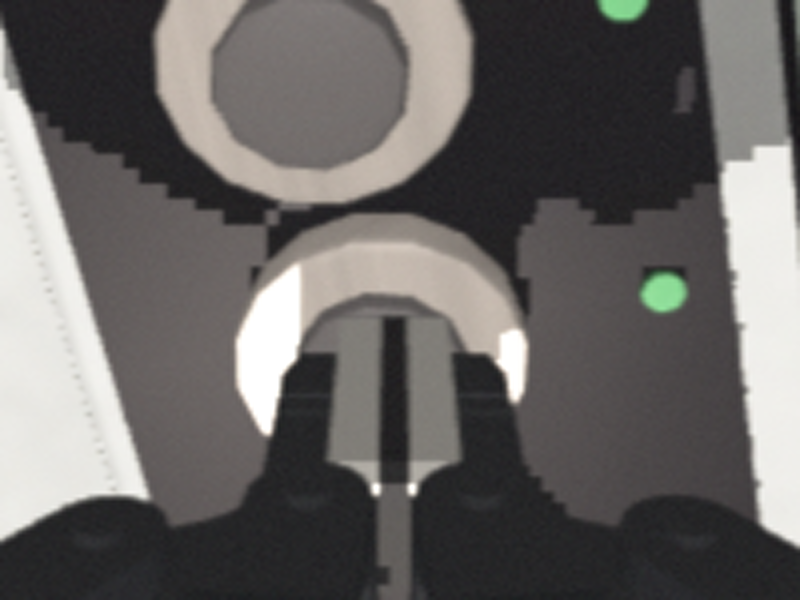

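apply_moves([
  [0.2, 0, -0.1, 0, -1],
  [0, 0, 0, 0, -1],
  [0, 0, 0, 0, -1],
  [0, 0, 0, 0, -1],
  [0, 0, 0, 0, -1],
])

```text
time: 7.05
tcp_pos: [0.4961, -0.3199, 0.0924]
tool_rot: [-0.02, 1.569, -0.019]
wrist_force: [-3.5, 4.5, 16.5]
grip_width: -0.0
```

apply_moves([
  [-1, 0, 0, 0, -1],
  [-2, 0, 0, 0, -1],
  [0, -2.2, 0.4, 0, -1],
  [0, -2.3, 0.4, 0, -1],
  [1, 0, 0, 0, -1],
])

```text
time: 7.55
tcp_pos: [0.5038, -0.3714, 0.112]
tool_rot: [-0.958, 1.564, -0.962]
wrist_force: [0.0, -0.6, 0.5]
grip_width: -0.003
```

apply_moves([
  [0.5, 0, 0, 0, -1],
  [0, 0, 0, 0, -1],
  [0, 0, 0, 0, -1],
  [0, 0, 0, 0, -1],
  [0, 0, 0, 0, -1],
])

```text
time: 8.05
tcp_pos: [0.5034, -0.3656, 0.1056]
tool_rot: [-0.313, 1.57, -0.312]
wrist_force: [-0.4, -0.1, 1.1]
grip_width: -0.003
```

Run:
```python
from h import *
c=cap('wrist'); cv2.imwrite('pics/w6.png',cv2.resize(c['pixels'][160:320,230:430],None,fx=4,fy=3.75,interpolation=cv2.INTER_CUBIC)); s=robot.read_state(); print(s['time'],s['tcp_pos'],s['wrist_force'])
```

```text
8.1 [ 0.50332649 -0.36570368  0.10564574] [-0.45497222 -0.11941257 -0.01668652]
```

View pics/w6.png

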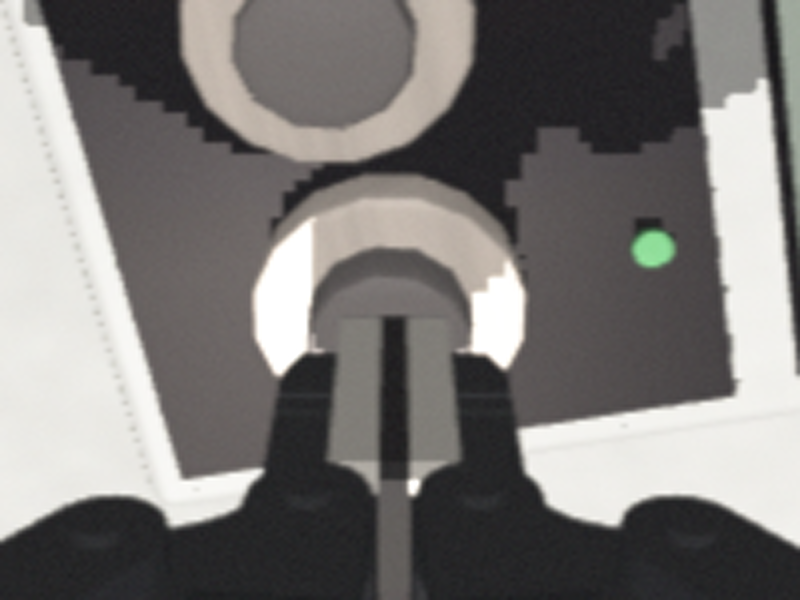

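apply_moves([
  [0.7, 0, 0, 0, -1],
  [0.4, 0, 0, 0, -1],
  [0.3, 0, 0, 0, -1],
  [0.1, 0, 0, 0, -1],
  [0, 0, 0, 0, -1],
])

```text
time: 8.6
tcp_pos: [0.5036, -0.3662, 0.0924]
tool_rot: [-0.985, 1.57, -0.985]
wrist_force: [-4.1, 2.8, 16.3]
grip_width: 0.001
```

apply_moves([
  [0.1, 0, 0, 0, -1],
  [0, 0, 0, 0, -1],
  [0, 0, 0, 0, -1],
  [0, 0, 0, 0, -1],
  [0, 0, 0, 0, -1],
])

```text
time: 9.1
tcp_pos: [0.5036, -0.3662, 0.0923]
tool_rot: [-1.046, 1.569, -1.046]
wrist_force: [-6.0, 3.5, 22.5]
grip_width: 0.001
```

Run:
```python
from h import *
c=cap('wrist'); cv2.imwrite('pics/w7.png',cv2.resize(c['pixels'][160:320,230:430],None,fx=4,fy=3.75,interpolation=cv2.INTER_CUBIC)); s=robot.read_state(); print(s['time'],s['tcp_pos'],s['wrist_force'])
```

```text
9.15 [ 0.50360407 -0.36620691  0.09226391] [-6.09487599  3.63587379 22.10824161]
```

View pics/w7.png

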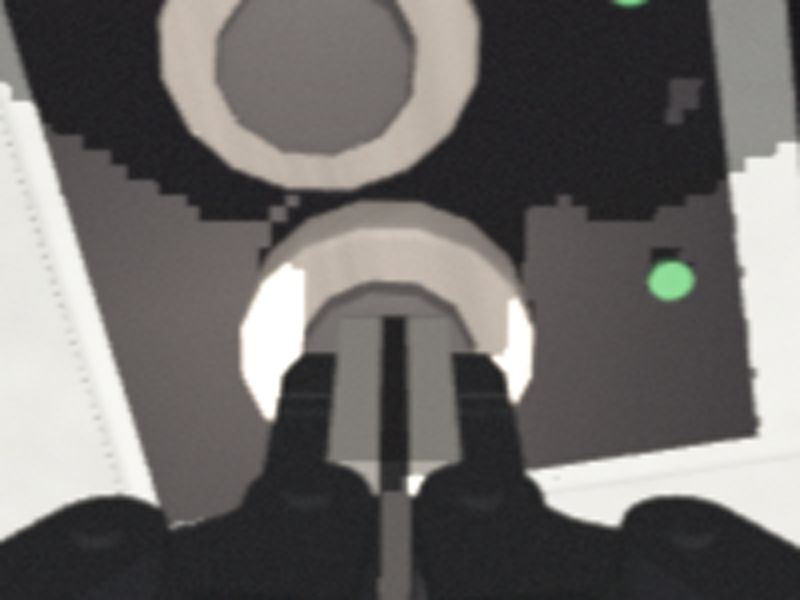

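apply_moves([
  [-1.5, 0, 0, 0, -1],
  [-4, 0, 0, 0, -1],
  [-5, 0, 0, 0, -1],
  [-5, 3, 0, 0, -1],
  [-5, 4, 0, 0, -1],
])

```text
time: 9.65
tcp_pos: [0.5025, -0.3101, 0.2781]
tool_rot: [-0.979, 1.57, -0.983]
wrist_force: [0.1, 0.3, -0.1]
grip_width: 0.001
```

apply_moves([
  [0, 5, 0, 0, -1],
  [0, 5, 0, 0, 0.5],
  [0, 5, 0, 0, 1],
  [0, 1.5, 0, 0, 1],
  [0, 0, 0, 0, 1],
])

```text
time: 10.15
tcp_pos: [0.5031, -0.1407, 0.2764]
tool_rot: [1.7, 1.57, 1.706]
wrist_force: [-0.3, -0.6, 0.4]
grip_width: 0.68
```

apply_moves([
  [0, 0, 0, 0, 1],
  [0, 0, 0, 0, 1],
  [0, 0, 0, 0, 1],
  [0, 0, 0, 0, 1],
  [0, 0, 0, 0, 1],
])

```text
time: 10.65
tcp_pos: [0.5029, -0.1448, 0.2761]
tool_rot: [2.545, 1.571, 2.544]
wrist_force: [-0.1, 0.7, -0.2]
grip_width: 1.003
```

Run:
```python
from h import *
c=cap('wrist','w8'); s=robot.read_state(); print(s['time'],s['tcp_pos'],s['wrist_force'])
u,v=proj(c,[.5065,-.133,.131]); print(u,v)
```

```text
10.7 [ 0.50293617 -0.14456658  0.27609387] [-0.05797651  0.63942244 -0.50443694]
332.0128217993985 177.5275374242706
```

View pics/w8.png

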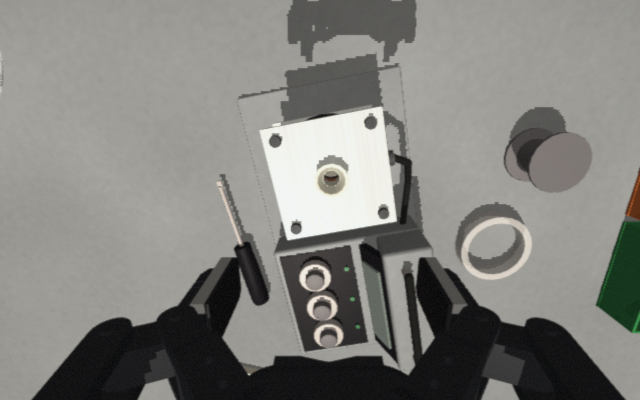

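Run:
```python
from h import *
c=load('wrist'); cv2.imwrite('pics/w8c.png',cv2.resize(c['pixels'][150:210,300:360],None,fx=10,fy=10,interpolation=cv2.INTER_CUBIC))
```

```text
(no output)
```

View pics/w8c.png

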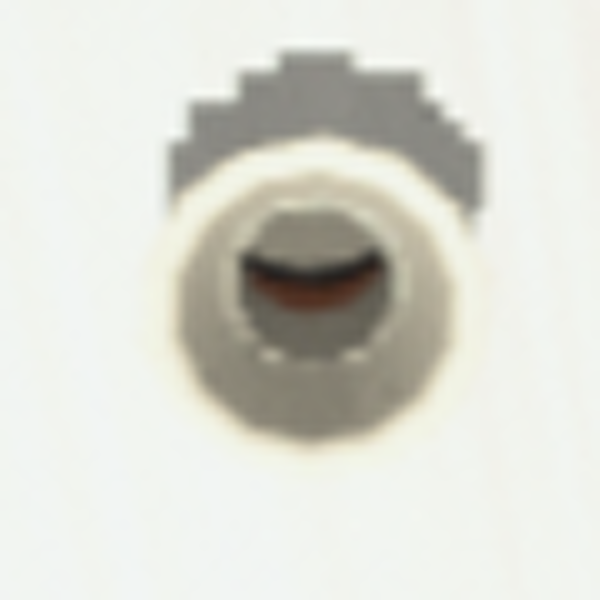

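Run:
```python
from h import *
c=load('wrist'); u,v=331.1,180.1
g=onz(c,u,v,.131); print(g)
# predicted from keys
P=[np.array([.4864,-.2758]),np.array([.4946,-.3206]),np.array([.5029,-.3652])]
for yaw in (9.8,10.4,11):
    a=np.radians(yaw); X=np.array([np.cos(a),np.sin(a)]);Y=np.array([-np.sin(a),np.cos(a)])
    print(yaw,P[1]+.045*X+.18*Y)
for x,y in [(177,306),(455,306),(316,172),(316,440)]:
    print(onz(c,300+x/10-.5,150+y/10-.5,.131))
```

```text
[ 0.50567924 -0.13539978  0.131     ]
9.8 [ 0.50830565 -0.13556715]
10.4 [ 0.50636727 -0.13543377]
11 [ 0.5044276 -0.1353207]
[ 0.49308843 -0.13538104  0.131     ]
[ 0.51826987 -0.13541851  0.131     ]
[ 0.50565951 -0.1230344   0.131     ]
[ 0.50569954 -0.14812144  0.131     ]
```

apply_moves([
  [-1, 4, 0.5, 0, 1],
  [-1, 5, 1, 0, 1],
  [-0.4, 5, 1, 0, 1],
  [0, 5, 1, 0, 1],
  [0, 5, 1, 0, 1],
])

```text
time: 11.2
tcp_pos: [0.5474, 0.0926, 0.3003]
tool_rot: [-0.143, 1.57, -0.144]
wrist_force: [0.6, -0.5, 1.0]
grip_width: 0.999
```

apply_moves([
  [0, 5, 1, 0, 1],
  [0, 5, 0, 0, 1],
  [0, 4, 0, 0, 1],
  [0, 2, 0, 0, 1],
  [0, 0, 0, 0, 1],
])

```text
time: 11.7
tcp_pos: [0.5553, 0.2549, 0.2997]
tool_rot: [1.859, 1.568, 1.866]
wrist_force: [0.2, 0.8, 0.2]
grip_width: 1.0
```

Run:
```python
from h import *
c=cap('wrist','w9'); s=robot.read_state(); print(s['time'],s['tcp_pos'],s['wrist_force'])
u,v=proj(c,[.558,.2545,.19]); print(u,v)
```

```text
11.75 [0.55612603 0.25202361 0.29952233] [ 0.48000076 -1.21960523 -1.12508022]
331.38955552341554 203.55250182825972
```

View pics/w9.png

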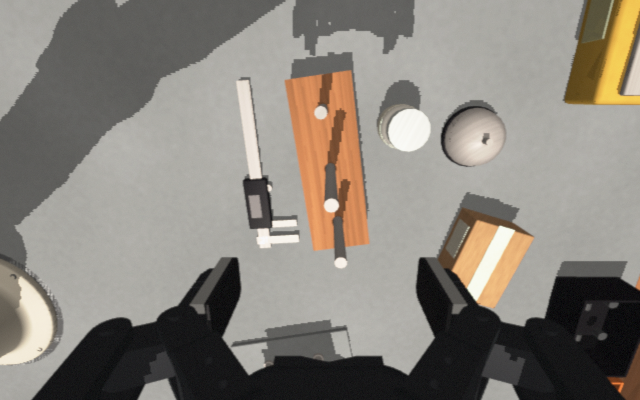

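apply_moves([
  [2, 0.1, 0.2, 0, 1],
  [3, 0, 0, 0, 1],
  [3, 0, 0, 0, 1],
  [3, 0, 0, 0, 1],
  [2, 0, 0, 0, 1],
])

```text
time: 12.25
tcp_pos: [0.5587, 0.2477, 0.1674]
tool_rot: [-2.241, 1.568, -2.244]
wrist_force: [0.0, 0.6, -0.2]
grip_width: 0.998
```

apply_moves([
  [0, 0, 0, 0, 1],
  [0, 0, 0, 0, 1],
  [0, 0, 0, 0, 0],
  [0, 0, 0, 0, -0.3],
  [0, 0, 0, 0, -0.5],
])

```text
time: 12.75
tcp_pos: [0.5595, 0.2513, 0.171]
tool_rot: [0.287, 1.569, 0.287]
wrist_force: [-0.4, -0.1, -0.1]
grip_width: 0.515
```

Run:
```python
from h import *
c=cap('wrist','w10'); s=robot.read_state(); print(s['time'],s['tcp_pos'],s['wrist_force'],s['grip_width'])
```

```text
12.8 [0.55926415 0.2512364  0.17074032] [-0.55141474 -0.89407674 -0.75851173] 0.4257822523311204
```

View pics/w10.png

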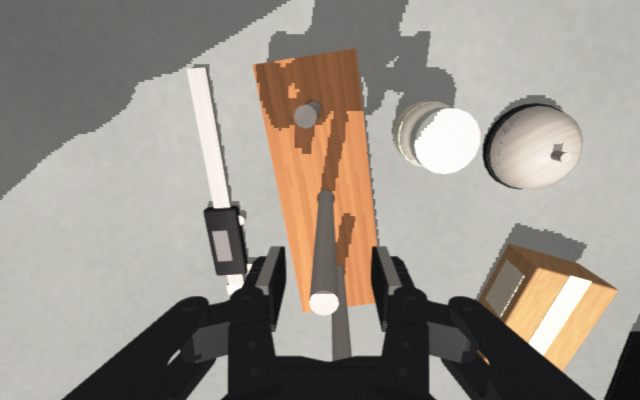

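apply_moves([
  [0, 0.2, -0.2, 0, -0.5],
  [0, 0, 0, 0, -0.6],
  [0, 0, 0, 0, -1],
  [0, 0, 0, 0, -1],
  [0, 0, 0, 0, -1],
])

```text
time: 13.3
tcp_pos: [0.557, 0.2533, 0.17]
tool_rot: [0.675, 1.57, 0.675]
wrist_force: [-0.3, -0.5, 2.5]
grip_width: 0.124
```

apply_moves([
  [0, 0, 0, 0, -1],
  [0, 0, 0, 0, -1],
  [0, 0, 0, 0, -1],
  [0, 0, 0, 0, -1],
  [0, 0, 0, 0, -1],
])

```text
time: 13.8
tcp_pos: [0.557, 0.2532, 0.17]
tool_rot: [0.565, 1.57, 0.565]
wrist_force: [-0.4, 0.7, 4.1]
grip_width: 0.121
```

Run:
```python
from h import *
c=cap('wrist','w11'); s=robot.read_state(); print(s['time'],s['tcp_pos'],s['wrist_force'],s['grip_width'])
c=cap('side'); cv2.imwrite('pics/s11.png',cv2.resize(c['pixels'][170:330,200:360],None,fx=3.7,fy=3.7,interpolation=cv2.INTER_CUBIC))
```

```text
13.85 [0.55697933 0.25323061 0.17000523] [0.07924626 0.34350013 4.85492674] 0.12421398382474813
```

View pics/w11.png

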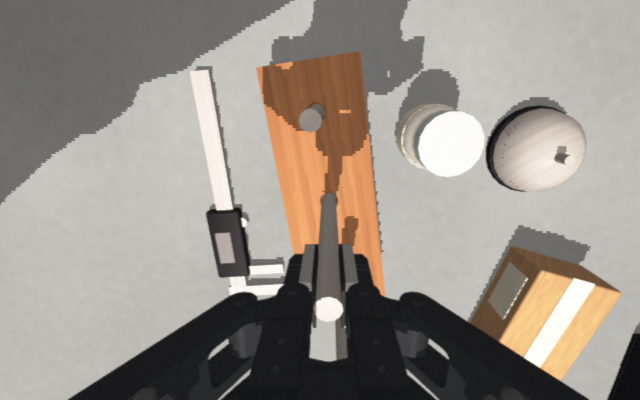

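View pics/s11.png

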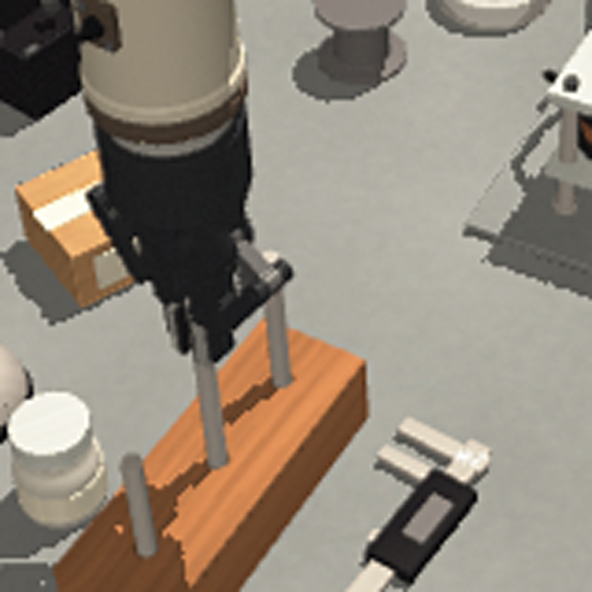

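apply_moves([
  [-0.5, 0, 0, 0, -1],
  [-1, 0, 0, 0, -1],
  [-2, 0, 0, 0, -1],
  [-3, 0, 0, 0, -1],
  [-3, 0, 0, 0, -1],
])

```text
time: 14.4
tcp_pos: [0.5559, 0.2525, 0.2654]
tool_rot: [-2.723, 1.568, -2.723]
wrist_force: [0.3, -0.1, -1.5]
grip_width: 0.12
```

apply_moves([
  [-3, 0, 0, 0, -1],
  [-3, 0, 0, 0, -1],
  [-2, 0, 0, 0, -1],
  [-1.5, 0, 0, 0, -1],
  [0, 0, 0, 0, -1],
])

```text
time: 14.9
tcp_pos: [0.5573, 0.2535, 0.362]
tool_rot: [0.336, 1.568, 0.336]
wrist_force: [0.1, 0.8, -1.1]
grip_width: 0.121
```

Run:
```python
from h import *
c=cap('wrist','w12'); s=robot.read_state(); print(s['time'],s['tcp_pos'],s['wrist_force'],s['grip_width'])
c=cap('side','s12');cap('scene','c12')
```

```text
14.95 [0.55678062 0.25307246 0.36021817] [ 0.51121248 -0.01782248 -1.71608485] 0.12081162297286249
```

View pics/w12.png

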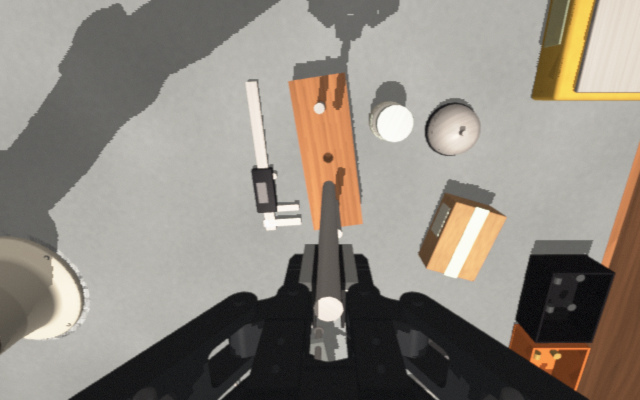

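View pics/s12.png

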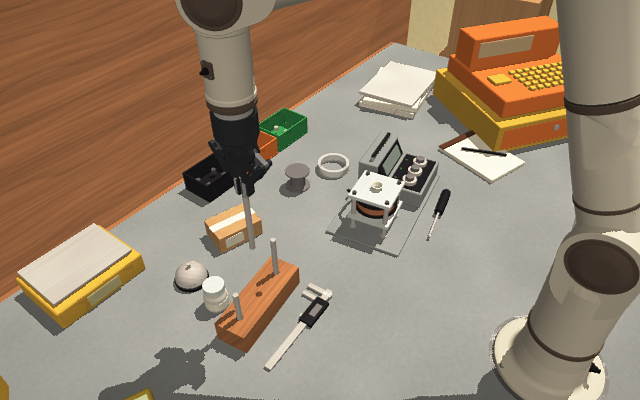

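View pics/c12.png

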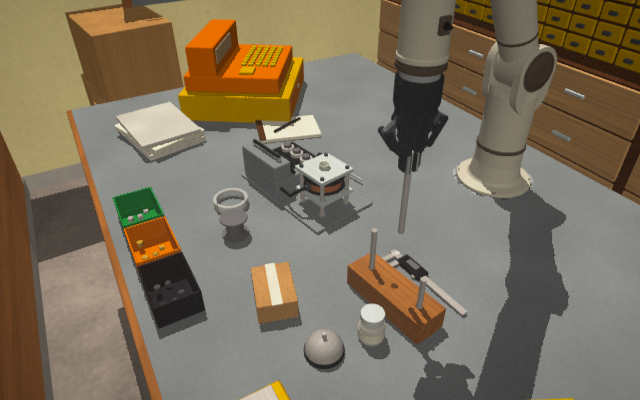

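Run:
```python
from h import *
s=load('side')['pixels'];c=load('scene')['pixels'];w=load('wrist')['pixels']
a=cv2.resize(s[170:260,225:275],None,fx=6,fy=6,interpolation=cv2.INTER_CUBIC)
b=cv2.resize(c[150:240,380:430],None,fx=6,fy=6,interpolation=cv2.INTER_CUBIC)
cv2.imwrite('pics/f12.png',np.hstack([a,b]))
cv2.imwrite('pics/fw12.png',cv2.resize(w[170:330,288:368],None,fx=3.7*1.5,fy=3.7,interpolation=cv2.INTER_CUBIC))
```

```text
(no output)
```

View pics/f12.png

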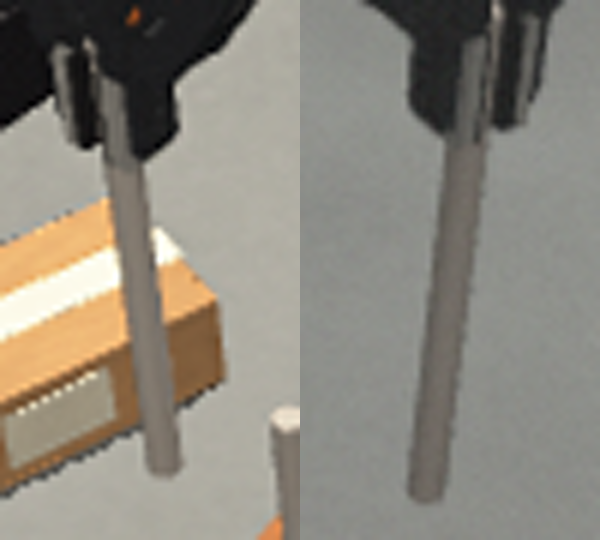

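View pics/fw12.png

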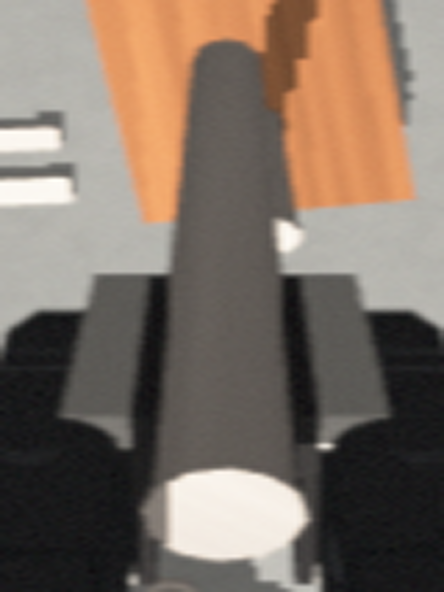

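```bash
cat >> h.py <<'E'
def ray(c,u,v):
    K=c['intrinsics']; d=Rm(c['attitude'])@np.array([(u-K[0,2])/K[0,0],(v-K[1,2])/K[1,1],1.]); return c['eye'],d/np.linalg.norm(d)
def tri(obs):
    A=np.zeros((3,3));b=np.zeros(3)
    for c,u,v in obs:
        o,d=ray(c,u,v);M=np.eye(3)-np.outer(d,d);A+=M;b+=M@o
    p=np.linalg.solve(A,b); return p,[ (proj(c,p)-np.array([u,v])).round(2) for c,u,v in obs]
E
python3 - <<'E'
from h import *
s,c,w=load('side'),load('scene'),load('wrist')
f=[(s,225+165/6-.5,170+468/6-.5),(c,380+127/6-.5,150+495/6-.5)]
p,r=tri(f); print('foot',p,r)
wt=(w,288+227/5.55-.5,170+515/3.7-.5)
print('top by wrist at z=.38', onz(*wt,.38), onz(*wt,.383))
# wrist foot leading edge
print('foot edge wrist', onz(w,288+228/5.55-.5,170+40/3.7-.5,.20))
print(w['eye'])
E
```

```text
foot [0.55757563 0.25263602 0.19999198] [array([ 0.19, -0.46]), array([0.28, 0.44])]
top by wrist at z=.38 [0.5573973  0.25128091 0.38      ] [0.55738485 0.25362803 0.383     ]
foot edge wrist [0.55829864 0.25824926 0.2       ]
[0.55695402 0.33481899 0.48677511]
```

apply_moves([
  [0, -2, 0, 0, -1],
  [0, -4, -0.6, 0, -1],
  [0, -4, -0.6, 0, -1],
  [0, -4, -0.6, 0, -1],
  [0, -4, -0.6, 0, -1],
])

```text
time: 15.55
tcp_pos: [0.5315, 0.0713, 0.358]
tool_rot: [-3.099, 1.568, -3.099]
wrist_force: [1.0, 0.1, -1.6]
grip_width: 0.121
```

apply_moves([
  [0, -4, -0.6, 0, -1],
  [0, -4, -0.6, 0, -1],
  [0, -4, -0.6, 0, -1],
  [0, -4, -0.6, 0, -1],
  [0, -3, -0.4, 0, -1],
])

```text
time: 16.05
tcp_pos: [0.5031, -0.12, 0.3581]
tool_rot: [-3.117, 1.568, -3.119]
wrist_force: [0.5, -0.6, -0.9]
grip_width: 0.129
```

apply_moves([
  [0, -1.7, 0, 0, -1],
  [1, 0, 0, 0, -1],
  [2, 0, 0, 0, -1],
  [1, 0, 0, 0, -1],
  [0, 0, 0, 0, -1],
])

```text
time: 16.55
tcp_pos: [0.5033, -0.1325, 0.3171]
tool_rot: [2.754, 1.565, 2.756]
wrist_force: [0.1, 0.6, -1.6]
grip_width: 0.123
```

Run:
```python
from h import *
w=cap('wrist','w13'); st=robot.read_state(); print(st['time'],st['tcp_pos'],st['wrist_force'],st['grip_width'])
s=cap('side');c=cap('scene')
q=st['tcp_pos']-[0,0,.16]
us=proj(s,q).astype(int);uc=proj(c,q).astype(int);print(us,uc)
a=cv2.resize(s['pixels'][us[1]-45:us[1]+45,us[0]-30:us[0]+30],None,fx=6,fy=6,interpolation=cv2.INTER_CUBIC)
b=cv2.resize(c['pixels'][uc[1]-45:uc[1]+45,uc[0]-30:uc[0]+30],None,fx=6,fy=6,interpolation=cv2.INTER_CUBIC)
cv2.imwrite('pics/f13.png',np.hstack([a,b]))
cv2.imwrite('pics/fw13.png',cv2.resize(w['pixels'][130:250,278:378],None,fx=5,fy=5,interpolation=cv2.INTER_CUBIC))
```

```text
16.6 [ 0.50414485 -0.13272082  0.31846871] [-0.71086623 -0.33257675 -2.14257074] 0.12513808062107407
[377 176] [325 154]
```

View pics/f13.png

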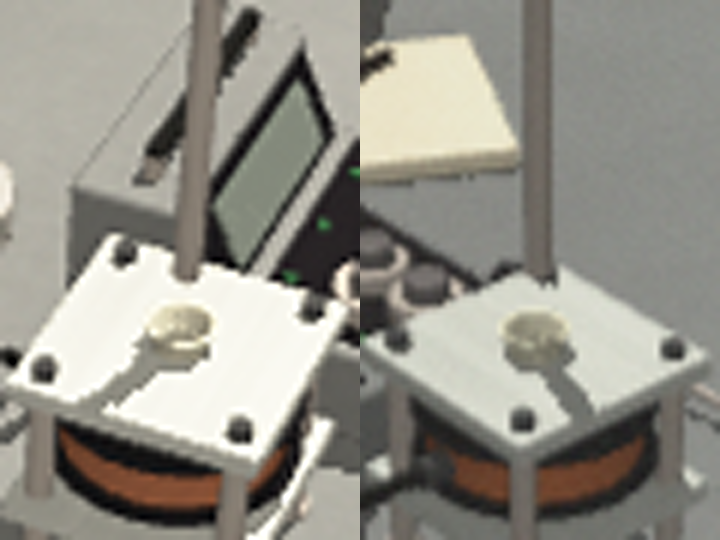

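View pics/fw13.png

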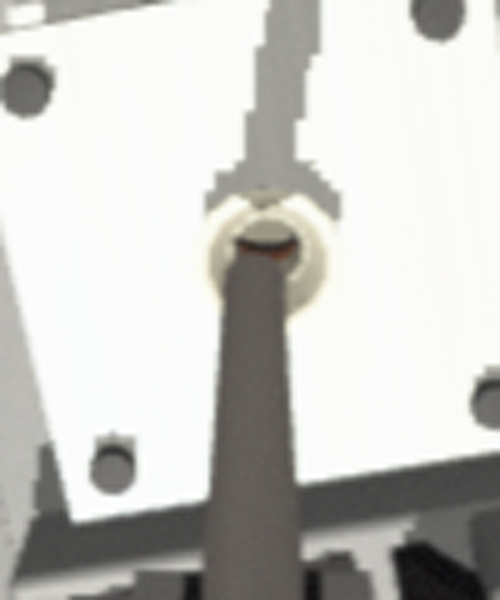

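Run:
```python
from h import *
s,c,w=load('side'),load('scene'),load('wrist')
S=lambda x,y:(s,347+x/6-.5,131+y/6-.5); C=lambda x,y:(c,295+x/6-.5,109+y/6-.5)
print('foot',tri([S(187,276),C(179,280)]))
print('guide',tri([S(182,322),C(177,325)]), onz(*S(182,322),.131), onz(*C(177,325),.131))
W=lambda x,y:(w,278+x/5-.5,130+y/5-.5)
print('w guide',onz(*W(268,255),.131),'L',onz(*W(210,255),.131),'R',onz(*W(328,255),.131))
f=tri([S(187,276),C(179,280)])[0]
print('w foot edge',onz(*W(258,250),f[2]))
```

```text
foot (array([ 0.50525584, -0.13551395,  0.15608969]), [array([ 0.05, -0.19]), array([0.08, 0.17])])
guide (array([ 0.50571408, -0.13580382,  0.13237713]), [array([ 0.14, -0.53]), array([0.23, 0.47])]) [ 0.50570031 -0.13529886  0.131     ] [ 0.50398356 -0.14008888  0.131     ]
w guide [ 0.50562121 -0.13411083  0.131     ] L [ 0.4935091  -0.13414524  0.131     ] R [ 0.51814618 -0.13407525  0.131     ]
w foot edge [ 0.50355358 -0.12643874  0.15608969]
```

apply_moves([
  [0, -0.1, 0.1, 0, -1],
  [0.5, 0, 0, 0, -1],
  [1, 0, 0, 0, -1],
  [0.3, 0, 0, 0, -1],
  [0, 0, 0, 0, -1],
])

```text
time: 17.2
tcp_pos: [0.5051, -0.1348, 0.3007]
tool_rot: [2.799, 1.569, 2.799]
wrist_force: [-0.3, 0.5, -0.8]
grip_width: 0.124
```

```bash
cat > look.py <<'E'
import sys
from h import *
n=sys.argv[1]
w=cap('wrist'); st=robot.read_state(); print(st['time'],st['tcp_pos'],st['wrist_force'],st['grip_width'])
s=cap('side');c=cap('scene')
a=cv2.resize(s['pixels'][131:221,347:407],None,fx=6,fy=6,interpolation=cv2.INTER_CUBIC)
b=cv2.resize(c['pixels'][109:199,295:355],None,fx=6,fy=6,interpolation=cv2.INTER_CUBIC)
cv2.imwrite(f'pics/f{n}.png',np.hstack([a,b]))
cv2.imwrite(f'pics/fw{n}.png',cv2.resize(w['pixels'][130:250,278:378],None,fx=5,fy=5,interpolation=cv2.INTER_CUBIC))
E
python3 look.py 14
```

```text
17.25 [ 0.5055243  -0.13487766  0.30124187] [-0.32895805 -0.04186068 -1.97079752] 0.1259242164524283
```

View pics/f14.png

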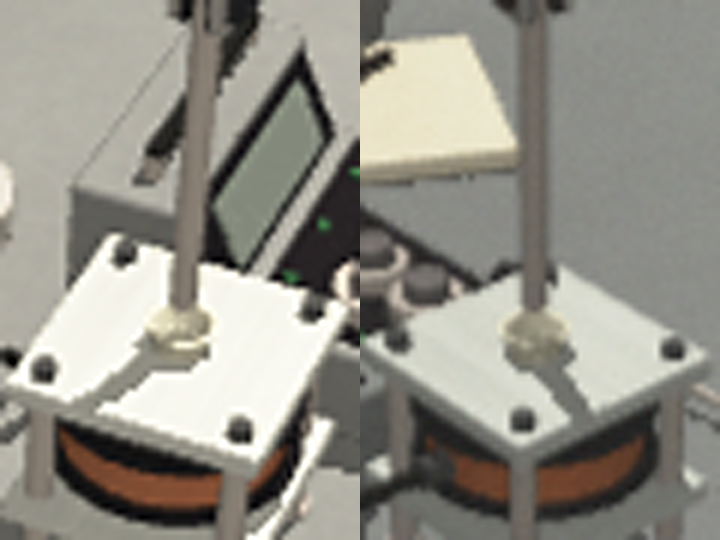

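View pics/fw14.png

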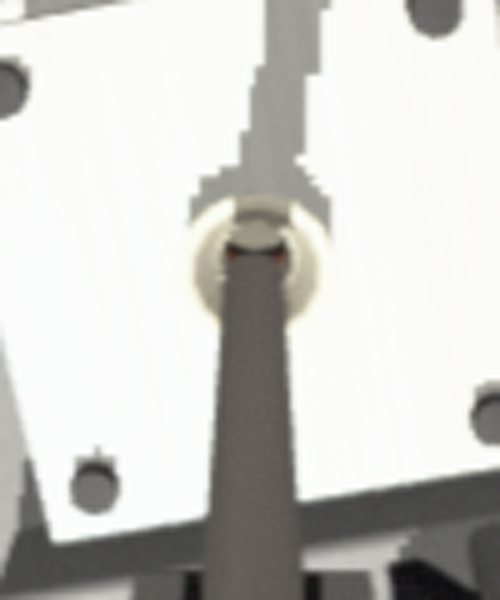

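apply_moves([
  [0.4, 0, 0.05, 0, -1],
  [0.5, 0, 0, 0, -1],
  [0.5, 0, 0, 0, -1],
  [0.5, 0, 0, 0, -1],
  [0, 0, 0, 0, -1],
])

```text
time: 17.85
tcp_pos: [0.5057, -0.1348, 0.2817]
tool_rot: [2.805, 1.569, 2.805]
wrist_force: [-0.7, 0.8, -1.4]
grip_width: 0.121
```

```bash
python3 look.py 15
```

```text
17.9 [ 0.50595645 -0.13486688  0.28217442] [ 0.01794496  0.02250793 -2.29145064] 0.12107709044549617
```

View pics/fw15.png

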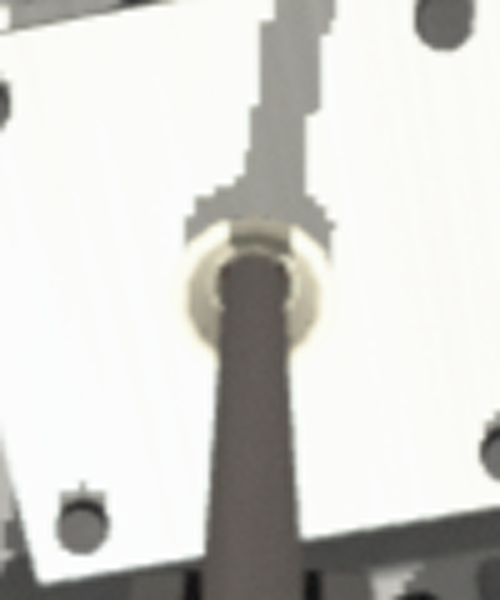

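apply_moves([
  [0.4, 0, 0, 0, -1],
  [0.4, 0, 0, 0, -1],
  [0.4, 0, 0, 0, -1],
  [0.4, 0, 0, 0, -1],
  [0, 0, 0, 0, -1],
])

```text
time: 18.5
tcp_pos: [0.5059, -0.1348, 0.2659]
tool_rot: [2.761, 1.569, 2.761]
wrist_force: [-0.1, -0.5, -0.8]
grip_width: 0.124
```

```bash
python3 look.py 16
```

```text
18.55 [ 0.5060634  -0.13485642  0.26631328] [-1.02802006  0.04712103 -2.50804921] 0.11901638414644307
```

View pics/fw16.png

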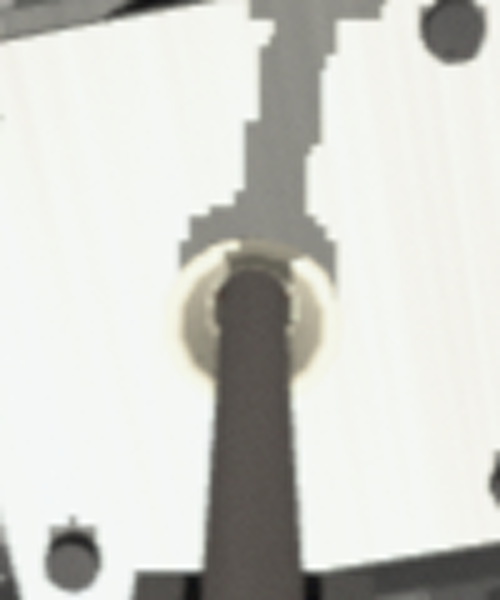

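View pics/f16.png

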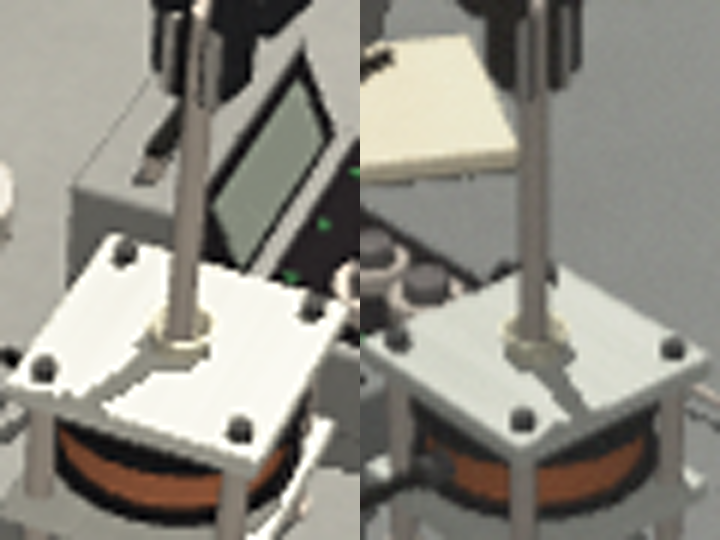

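apply_moves([
  [0.6, 0, 0, 0, -1],
  [0.6, 0, 0, 0, -1],
  [0.6, 0, 0, 0, -1],
  [0.6, 0, 0, 0, -1],
  [0.6, 0, 0, 0, -1],
])

```text
time: 19.15
tcp_pos: [0.5062, -0.1349, 0.2361]
tool_rot: [2.68, 1.57, 2.68]
wrist_force: [-0.8, 0.5, -0.7]
grip_width: 0.122
```

apply_moves([
  [0.4, 0, 0, 0, -1],
  [0.4, 0, 0, 0, -1],
  [0.3, 0, 0, 0, -1],
  [0, 0, 0, 0, -1],
  [0, 0, 0, 0, -1],
])

```text
time: 19.65
tcp_pos: [0.5064, -0.1349, 0.2259]
tool_rot: [0.134, 1.571, 0.134]
wrist_force: [-0.1, 0.2, -1.1]
grip_width: 0.127
```

```bash
python3 look.py 17
```

```text
19.7 [ 0.50648891 -0.13495283  0.22595364] [-0.26256705  0.44364844 -0.82077206] 0.11797406510303644
```

View pics/fw17.png

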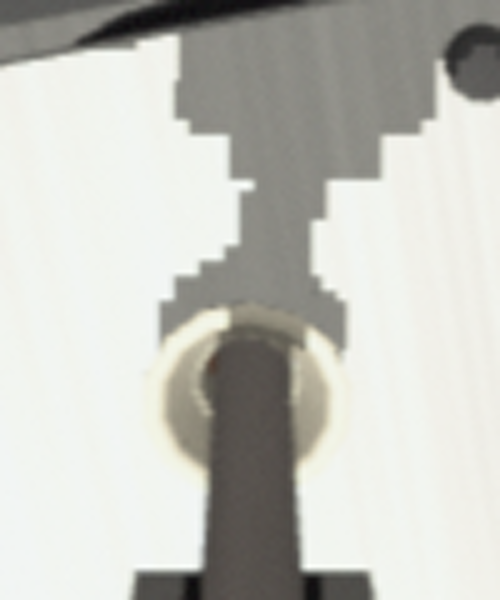

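View pics/f17.png

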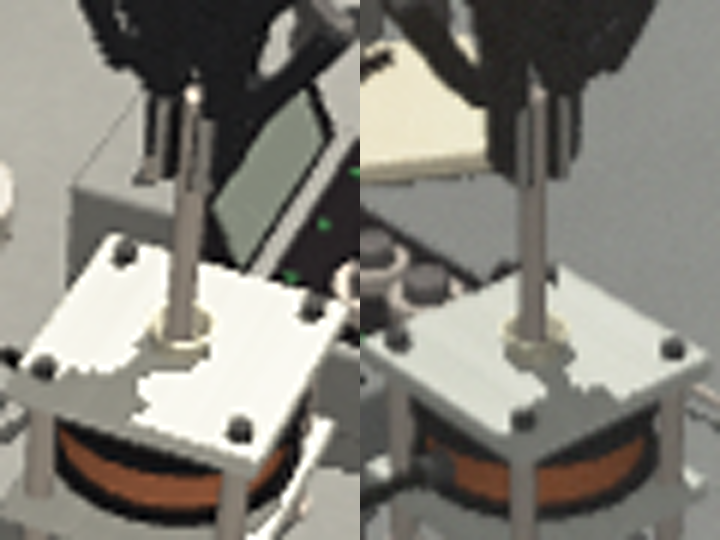

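apply_moves([
  [0, 0, -0.05, 0, -1],
  [0.3, 0, 0, 0, -1],
  [0.3, 0, 0, 0, -1],
  [0.3, 0, 0, 0, -1],
  [0, 0, 0, 0, -1],
])

```text
time: 20.3
tcp_pos: [0.5054, -0.1348, 0.2161]
tool_rot: [2.782, 1.57, 2.782]
wrist_force: [-0.2, 0.2, -1.0]
grip_width: 0.121
```

apply_moves([
  [0.3, 0, 0, 0, -1],
  [0.3, 0, 0, 0, -1],
  [0.3, 0, 0, 0, -1],
  [0.1, 0, 0, 0, -1],
  [0, 0, 0, 0, -1],
])

```text
time: 20.8
tcp_pos: [0.5057, -0.1349, 0.2065]
tool_rot: [2.732, 1.57, 2.732]
wrist_force: [0.4, 0.9, -1.2]
grip_width: 0.122
```

```bash
python3 look.py 18; python3 -c "
from h import *
print(Rm(robot.read_state()['tool_rot']).round(4))"
```

```text
20.85 [ 0.50577575 -0.13491034  0.20665904] [-0.09136128 -0.18465816 -1.57619628] 0.12228946983193573
[[ 2.e-04 -1.e-04  1.e+00]
 [-0.e+00  1.e+00  1.e-04]
 [-1.e+00 -0.e+00  2.e-04]]
```

View pics/fw18.png

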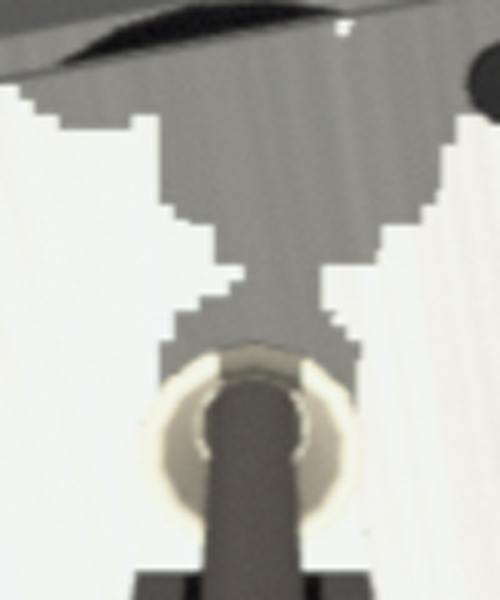

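View pics/f18.png

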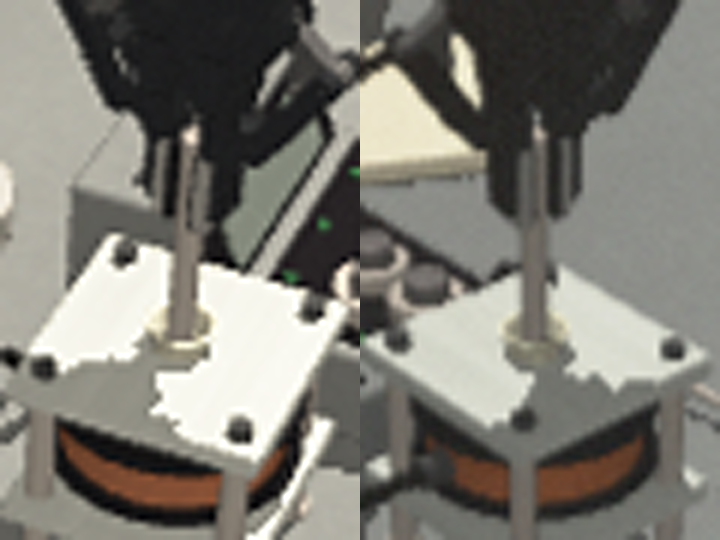

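apply_moves([
  [0.4, 0, 0, 0, -1],
  [0.4, 0, 0, 0, -1],
  [0.4, 0, 0, 0, -1],
  [0.3, 0, 0, 0, -1],
  [0, 0, 0, 0, -1],
])

```text
time: 21.45
tcp_pos: [0.5054, -0.1348, 0.1911]
tool_rot: [2.775, 1.57, 2.775]
wrist_force: [0.0, -0.8, -1.2]
grip_width: 0.118
```

apply_moves([
  [0.3, 0, 0, 0, -1],
  [0.2, 0, 0, 0, -1],
  [0.1, 0, 0, 0, -1],
  [0, 0, 0, 0, -1],
  [0, 0, 0, 0, -1],
])

```text
time: 21.95
tcp_pos: [0.5059, -0.135, 0.1858]
tool_rot: [0.209, 1.571, 0.209]
wrist_force: [0.4, -0.3, -1.3]
grip_width: 0.122
```

```bash
python3 look.py 19
python3 - <<'E'
from h import *
s=load('side')['pixels'];c=load('scene')['pixels']
a=cv2.resize(s[160:250,330:420],None,fx=4.4,fy=6,interpolation=cv2.INTER_CUBIC)
b=cv2.resize(c[150:240,280:370],None,fx=4.4,fy=6,interpolation=cv2.INTER_CUBIC)
cv2.imwrite('pics/g19.png',np.hstack([a,b]))
E
```

```text
22.0 [ 0.50590685 -0.1349313   0.18584408] [ 0.50487862 -0.60040899 -2.38105839] 0.12016269359918987
```

View pics/fw19.png

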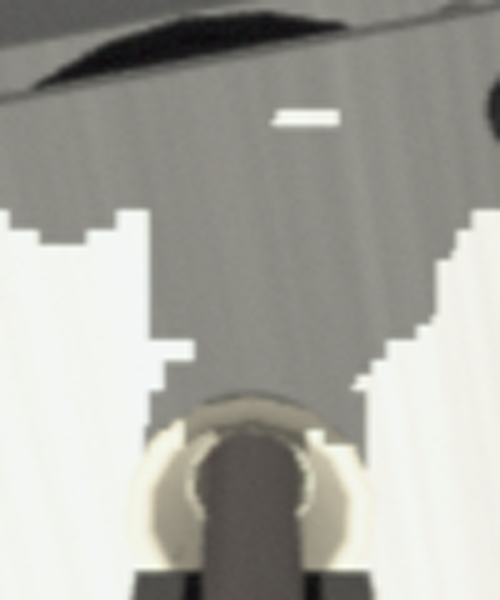

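View pics/f19.png

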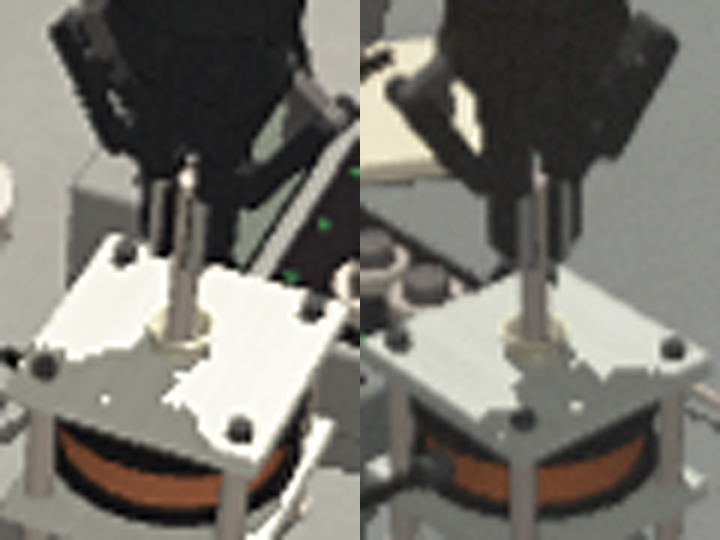

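View pics/g19.png

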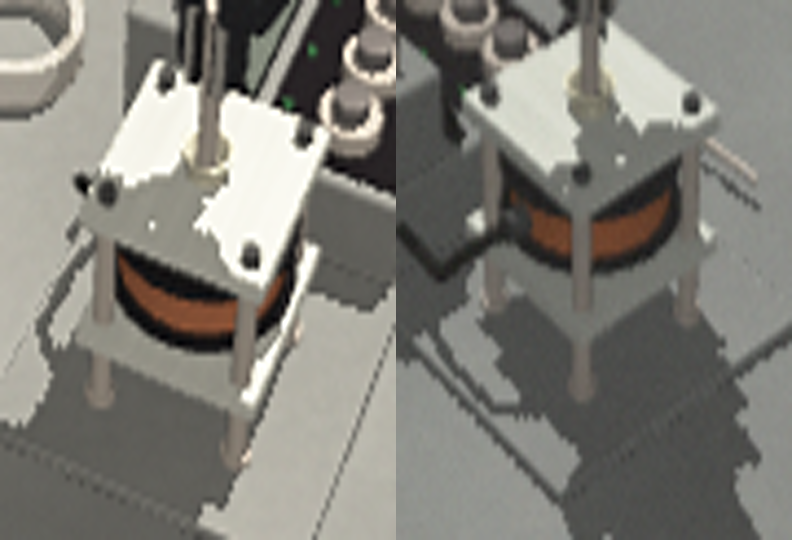

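Run:
```python
from h import *
s,c=load('side'),load('scene')
S=(s,347+188/6-.5,131+177/6-.5); C=(c,295+179/6-.5,109+174/6-.5)
print(tri([S,C]))
print('pred px of top z=.2055', (proj(s,[.506,-.135,.2055])-[347,131]+.5)*6,(proj(c,[.506,-.135,.2055])-[295,109]+.5)*6)
print(robot.read_state()['qvel'].round(4))
w=cap('wrist'); cv2.imwrite('pics/w20.png',w['pixels'])
```

```text
(array([ 0.50663697, -0.13208481,  0.20899796]), [array([ 0.13, -0.54]), array([0.23, 0.48])])
pred px of top z=.2055 [193.45971446 177.84561433] [178.26162266 180.95442677]
[-0.002  -0.0002 -0.0012 -0.0008 -0.0001  0.0022 -0.0014]
```

View pics/w20.png

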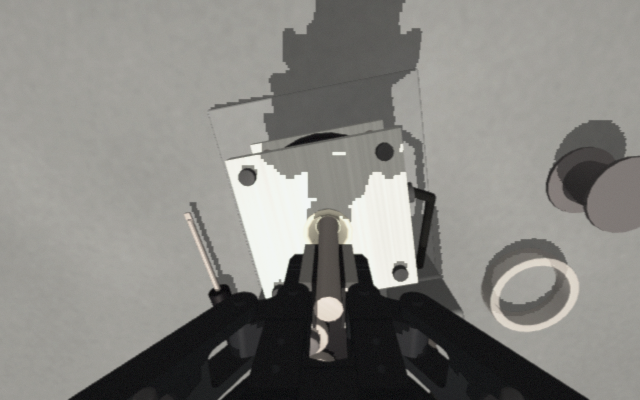

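apply_moves([
  [0.05, 0, 0, 0, -1],
  [0, 0, 0, 0, -1],
  [0, 0, 0, 0, -1],
  [0, 0, 0, 0, -1],
  [0, 0, 0, 0, -1],
])

```text
time: 22.65
tcp_pos: [0.5059, -0.1349, 0.1853]
tool_rot: [0.013, 1.571, 0.013]
wrist_force: [0.2, -0.5, -2.2]
grip_width: 0.12
```

Run:
```python
from h import *
s=robot.read_state(); print(s['time'],s['tcp_pos'],s['wrist_force'],s['grip_width'])
print(robot.sign_off())
```

```text
22.65 [ 0.50585554 -0.13494449  0.18528083] [ 0.19803882 -0.51879902 -2.21635576] 0.1204535567446308
the job is handed in; nothing more can be done
None
```

I pressed power, null and start in that order with the coil empty, then lowered the longest rod (the middle one in the stand) through both guides. I handed the job in at 22.65 s, with the rod still held in the gripper; no verdict is reported.

**Keys:** Each key bottomed out hard at the same tool height. The pictures showed power and null back up before the next press; start had no separate picture after release. The power press reached about 45 N because the fingertips sit roughly 4 mm lower than the stated tip extent. I kept the other two presses to about 16–22 N.

**Rod:** It went down without touching hard: side forces stayed around 1 N or less, and the wrist view showed it centred in the guide bore.
- **Depth:** I could not see the lower end itself. From the tool height it is about 15 mm below the lower guide; the camera estimate of the rod's top gives 11–14 mm. Both are within the allowed 6–27 mm.
- **Position:** The cameras disagreed by 2–3 mm on where the rod stood relative to the guide, so I used an average, and it went in cleanly.
- **Grip and hold:** The tool was vertical within 0.001 rad at the last orientation check and the arm was essentially still. The grip opening was steady with no slip seen.

**Everything else:** After the lift, pictures showed the other two rods standing in the stand and the other things in place. I did not look at the stand again at the end, but nothing was moved near it afterwards.

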